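# Clear the box and close it with its parked lid

## Robot

A 6-joint arm with a two-finger parallel gripper is mounted at the origin on a cart in front of the work surface, level with it; the furniture and walls round the work are solid. World frame = base frame: x ahead of the robot, y to its left, z up, the work surface at z = 0. Lengths are in mm, angles in rad, forces in N, time in s.
With the tool pointing down it reaches from about 350 to 875 mm from the base axis. Payload 4.2 kg.
Tool frame: the origin (TCP) lies midway between the tips of the shut fingers; the grasp point (between the pads) lies 19 mm behind it (arm.pinch_z is the distance from the TCP to the grasp point, in mm); z points along the fingers, y is the direction in which the jaws open and shut (so a half turn about z gives the same grasp; the last joint's range is limited). The gripper opens to 85 mm and grips with 20 to 120 N. Pads are 22 mm wide; open, the fingers measure 114 mm over their backs; the gripper's body (76 mm by 85 mm) begins 54 mm behind the grasp point. The pads swing forward as they close: fully open they stand 13 mm farther back than shut.
Start: joints at [-0.919, 0.385, 0.008, 0, -1.194, -0.259], TCP at [239.249, -577.373, 231.312] pointing down, gripper open.
Joint ranges: [-3.14, 3.14], [-1.21, 2.06], [-1.07, 1.41], [-3.16, 2.05], [-2.99, -0.16], [-3.1, 3.1]. Speed limits (rad/s): [2.79, 2.79, 3.14, 3.14, 3.14, 3.14].

## Interface

Orientations are given as a unit quaternion [w, x, y, z].
In Python, from cell import arm gives the robot as it stands.
- The arm moves only by the tool apply_moves, never from a script. Its argument "series" is a list of rows, each an object of numbers: "x", "y", "z": the shift along the tool's x, y, z in mm; "roll": the turn about the tool's z in rad; "claw": the closure, from -1 (fully open) to 1 (shut). In form: [{"x": .., "y": .., "z": .., "roll": .., "claw": ..}, ...]. A call has 1 to 12 rows; each row is the pose to reach, as a shift and turn from the pose commanded when the call began, along the tool's axes at that moment; what a row does not reach only later rows make up. A row lasts 1/10 s, in which the tool goes at most 50 mm and 8.59 degrees, less where a joint would pass 70% of its speed; a pose out of reach is approached as far as the arm can. A call with a gripper value outside its range is refused whole. The fingers move at their own pace and stop on an object; "squeeze" is the grip in N (left out, the last holds). Time passes only in rows, so rows that repeat a pose let the fingers close. It gives the time, the measured TCP pose, the force and the opening at its end, in the units of the state.
- arm.sense(): the state, without advancing time (a new reading comes with each control period).
- arm.grab_frame(name): name is "scene" or "top" or "wrist"; returns a dict with "img" (420x560x3 uint8, red, green, blue), "intrinsics" (3x3 intrinsics, pixels), "rvec" (rotation vector, rad) and "tvec" (3), from world to camera coordinates, as OpenCV has them; the wrist camera has in their place "mount" (4x4, takes a point from camera to tool coordinates, whose origin is the TCP and whose axes are the flange's). Camera axes: x right, y down, z forward; pixel columns grow to the right and rows downward; lengths in mm; the calibration is good to about 2 mm. A picture is of the moment at which its call begins: read the wrist's pose just before it. There is no depth.
- arm.finish_job(): hands the job in, once; it reports no verdict.
The state is a dict: "clock": time; "joint_positions": joint angles; "qvel": joint speeds; "tau": joint torques, N m; "tool_pos": TCP position; "ee_rot": TCP orientation; "force": force on the tool from outside, world axes, zero at the start; "moment": the same for the moment, N m; "width": opening from 0.0 (shut) to 1.0 (fully open).
Only numpy, scipy, OpenCV 4.12 (cv2) and the standard library are available. Lean on these libraries where they do the work, as an engineer would, in place of code of your own. Each camera call takes 0.05 s, during which the arm holds its last target.

## Task

Close the metal box held in the work holder: take the roll of tape off it and lay the roll flat on the desk, then fetch the lid from its parking stand and put it on the box with its notch over the raised tab, squarely and fully down all round. The stand and the holder leave different ends of the lid free, so it has to be put down on the way and taken again by its other half. Set the lid down gently, never let it drop, and leave the mug, the jar and the plush lion where they are.

Things in the scene. Friction and masses are not known exactly. Their poses are not given: they have to be found in the camera images.
- seat (a point): Where lid_center must come: 57 mm above the desk, 7 mm above the middle of the rim of the open aluminium box. Box 126 mm long (x axis of this frame), 56 mm wide (y), rim 50 mm above the desk, walls 4 mm, mouth 118 x 48 mm; fixed in the holder, whose dark base plate is 160 x 84 x 8 mm. +x points to the box's end with the raised socket tab; both sides are clear from x = -14 mm on.
- cheeks (a point): Middle between the tops of the holder's two upright dark cheeks, 82 mm above the desk, at x = -39 mm in the frame of seat, same axes. They stand beside the plain half of the box: 50 mm long in x, inner faces at y = +-34 mm, outer at +-42 mm (low clamp screws outside to +-53 mm), so fingers cannot pass beside the box there.
- tab (a point): Middle of the tab on the box's +x end wall, 7 mm above the rim: 24 mm wide, 6 mm thick, top 10 mm above the rim; it passes through the lid's notch. Same axes as seat; 62 mm along +x from it.
- stand_floor (a point): Middle of the floor of the fixed grey parking stand, 8 mm above the desk. From x = -10 to +74 mm it is a channel: walls 7 mm thick, inner faces y = +-33.5 mm, tops 44 mm above the desk, a 36 mm high end wall at x = +68 mm. Its -x half is only a floor 46 mm wide. The lid starts lying in it, right way up, notch to +x, its plain end out of the channel from x = -65 to -10 mm.
- lid_center (a point): Centre of the edge body of the aluminium lid: 130 mm long (x), 60 mm wide (y), edge 14 mm deep, z up; +x to the notched end (notch 32 mm wide, 12 mm deep). 7 mm under the top and 13 mm above the surface on which it rests. About 0.2 kg, centre of mass near here. Grasp across the 60 mm width.
- lid_lip (a point): Middle of the underside of the lid's locating lip, 13 mm below lid_center, same axes. The lip stands 6 mm out under the edge body and enters the box's mouth with 2 mm play each way (its lower 3 mm with 3.5 mm play).
- lid_notch (a point): Middle of the notch in the lid's +x end, 62 mm from lid_center; same axes.
- tape_center (a point): Centre of the black roll of tape, 63 mm across, 18 mm high, axis z; it starts lying flat across the rim of the box, in its tab half, centre 59 mm above the desk. 0.06 kg.
- lid: The lid as a body; origin on its underside, 13 mm below lid_center.
- tape: The roll of tape as a body; origin on its underside, 9 mm below tape_center.
- mug_mid (a point): Middle of a white mug standing on the desk, 92 mm across, 127 mm with the handle, 95 mm high. To be left alone.
- jar_mid (a point): Middle of a round jar with a green lid standing on the desk, 70 mm across, 67 mm high. To be left alone.
- lion_mid (a point): Middle of a small plush lion figure (rigid here) standing on the desk, 59 x 66 mm, 99 mm high. To be left alone.
- bare_spot (a point): Point on the desk top, world axes: middle of a bare patch beyond the far end of the keyboard, always free, 90 mm in x by 140 mm in y. The keyboard (24 mm high) ends 53 mm nearer to the robot, the telephone begins to the left.
- corner_spot (a point): Point on the desk top, world axes: middle of a second bare patch near the right edge of the desk, always free, 70 mm in x by 90 mm in y; a headset cup lies 45 mm beyond it.
Things that resemble listed ones, but are neither listed nor needed, are in the scene too. Leave any orange or pink look-alike of the tape alone.

How it is judged (in metres and radians):
At the end, for the whole second after the job is handed in: The lid lies on the box, notch over the tab: centred within 3 mm in both directions, height within 2 mm of fully seated, level within 0.03 rad, parallel to the box within 0.04 rad, at rest. The roll of tape lies flat and at rest on the desk (x of lid_center in the frame of seat between -0.003 and 0.003 m and y of lid_center in the frame of seat between -0.003 and 0.003 m and z of lid_center in the frame of seat between -0.002 and 0.002 m and angle between lid_center's own z axis and vertical below 0.03 rad and angle between the x axis of lid_center and the x axis of seat, either way round below 0.04 rad and horizontal distance between lid_notch and tab below 0.012 m and linear speed of each of lid, tape below 0.01 m/s and height (world z) of tape_center between 0.004 and 0.014 m and angle between tape_center's own z axis and vertical below 0.1 rad); the robot touches nothing.
It fails at once if the lid is dropped (moves faster than 0.35 m/s with no finger on it) (contact force between the fingers and lid below 0.05 N and linear speed of lid above 0.35 m/s).
It fails at once if the mug is shifted by more than 2 cm (distance of mug_mid from where it was at the start of the episode above 0.02 m).
It fails at once if the jar is shifted by more than 2 cm (distance of jar_mid from where it was at the start of the episode above 0.02 m).
It fails at once if the lion is shifted by more than 2 cm (distance of lion_mid from where it was at the start of the episode above 0.02 m).
It also fails if it takes over 62 s, if anything falls off the work surface, if the arm or the gripper's body presses on something with over 40 N, if the wrist force passes 120 N, or if a joint passes its speed limit or range.

## Working session

There is one attempt and no reset: what is moved stays moved. The work goes in short steps, Python scripts to look and compute and a tool call to move; the robot and the scene stay as the last step left them, time stands still between calls to the robot, and variables do not carry over. Pictures are saved under pics/ and viewed, and the job is handed in when it is done.

Besides the shell and the picture viewer there is one more tool, called by a JSON object that holds its "api" and its "payload", one argument or row to a line. apply_moves: Moves the arm, as the interface text tells. Its arguments: {"type":"object","properties":{"series":{"type":"array","items":{"type":"object","properties":{"x":{"type":"number"},"y":{"type":"number"},"z":{"type":"number"},"roll":{"type":"number"},"claw":{"type":"number"}}}},"squeeze":{"type":"number"}},"required":["series"]}

```bash
ls; mkdir -p pics; python3 - <<'E'
from cell import arm
import cv2
print(arm.sense())
for n in ("scene","top"):
    f=arm.grab_frame(n); cv2.imwrite(f"pics/{n}0.png",f["img"][:,:,::-1]); print(n,f["intrinsics"],f["rvec"],f["tvec"])
E
```

```text
pics
{'clock': 0.0, 'joint_positions': array([-9.19406472e-01,  3.85593963e-01,  6.62281478e-03, -5.46145544e-04,
       -1.19401792e+00, -2.58629180e-01]), 'qvel': array([-0.00020533,  0.0012922 , -0.00091562, -0.00137128,  0.00044429,
        0.00017614]), 'tau': array([-5.99032546e-06, -3.92287624e+01,  1.88404244e+01,  4.18621302e+00,
       -4.56668698e-03, -3.53432441e-06]), 'tool_pos': array([ 239.02936044, -576.84219387,  230.19084458]), 'ee_rot': array([-2.53839022e-04, -1.95021589e-01,  9.80798304e-01,  1.09636472e-03]), 'force': array([-0.49727942,  0.29828216, -0.56969716]), 'moment': array([-0.06282298, -0.02423791,  0.02100868]), 'width': 0.9984409768025209}
scene [[438.72988103   0.         283.57786874]
 [  0.         438.72988103 206.18860651]
 [  0.           0.           1.        ]] [ 2.28489164  0.62370432 -0.25880063] [-440.33291158 -102.45610942 1478.76685149]
top [[536.30397721   0.         283.10640782]
 [  0.         536.30397721 199.22771529]
 [  0.           0.           1.        ]] [ 2.16587305 -2.19590635  0.08364086] [  42.89598    476.3360092 1469.6230938]
```

View pics/scene0.png

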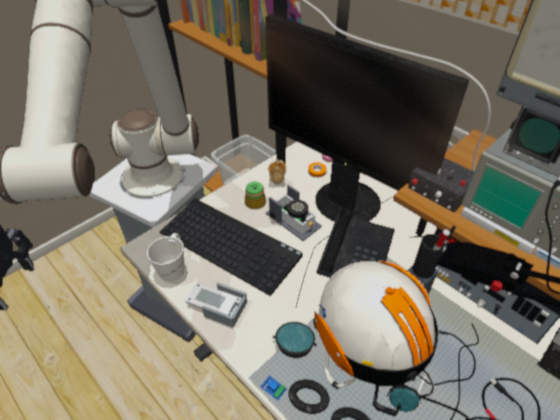

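View pics/top0.png

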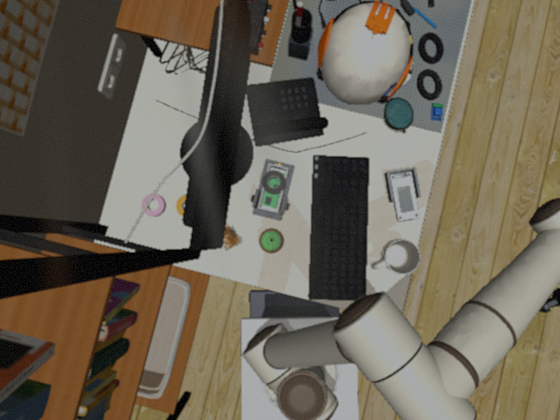

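```bash
cat > h.py <<'E'
import numpy as np, cv2
from cell import arm
from scipy.spatial.transform import Rotation as R
def cam(f):
    if "mount" in f: raise 0
    Rm=cv2.Rodrigues(np.array(f["rvec"],float))[0]; return Rm,np.array(f["tvec"],float).ravel(),np.array(f["intrinsics"])
def wcam(f,s):
    q=s["ee_rot"]; T=np.eye(4); T[:3,:3]=R.from_quat([q[1],q[2],q[3],q[0]]).as_matrix(); T[:3,3]=s["tool_pos"]
    M=T@np.array(f["mount"]); Rm=M[:3,:3].T; return Rm,-Rm@M[:3,3],np.array(f["intrinsics"])
def back(c,uv,z):
    Rm,t,K=c; d=Rm.T@np.linalg.inv(K)@np.array([uv[0],uv[1],1.]); o=-Rm.T@t
    return o+d*(z-o[2])/d[2]
def proj(c,P):
    Rm,t,K=c; p=(Rm@np.atleast_2d(P).T).T+t; q=(K@p.T).T; return q[:,:2]/q[:,2:]
def crop(img,u0,v0,w,h,s,name,pts=None):
    im=cv2.resize(img[v0:v0+h,u0:u0+w,::-1],None,fx=s,fy=s,interpolation=cv2.INTER_CUBIC)
    cv2.imwrite(name,im)
E
python3 - <<'E'
from h import *
f=arm.grab_frame("top");c=cam(f)
crop(f["img"],235,145,70,90,6,"pics/t1.png")
crop(f["img"],365,150,75,90,6,"pics/t2.png")
for n,uv,z in [("tape",(275,181),68),("lidc",(403,195),28),("mug",(403,256),95),("jar",(271,240),67),("lion",(232,238),60)]:
    print(n,back(c,uv,z))
print(back(c,(300,200),0),back(c,(300,100),0),back(c,(400,200),0))
f=arm.grab_frame("scene");
crop(f["img"],255,175,80,70,8,"pics/s1.png")
crop(f["img"],175,270,85,65,8,"pics/s2.png")
E
```

```text
tape [522.49896028  57.42120028  68.        ]
lidc [ 483.26549448 -294.47387423   28.        ]
mug [ 317.99363209 -274.52676276   95.        ]
jar [364.4110412  70.0936854  67.       ]
lion [371.21214445 174.83155486  60.        ]
[475.50549923 -11.07825363   0.        ] [761.40085619 -15.69631166   0.        ] [ 471.61825592 -291.87352538    0.        ]
```

View pics/t1.png

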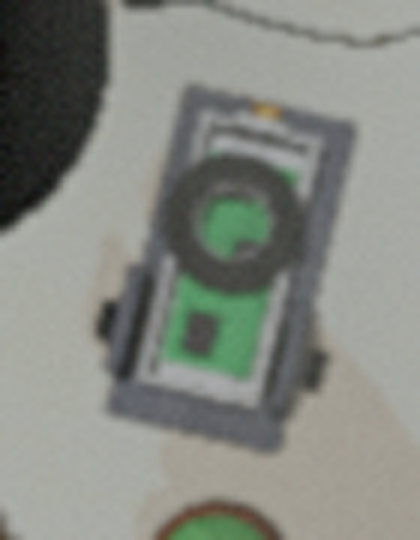

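View pics/t2.png

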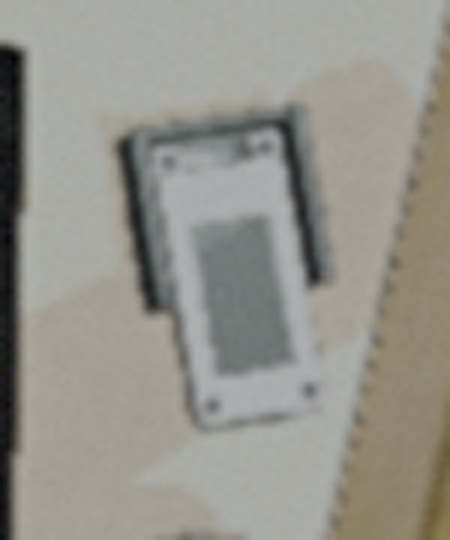

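View pics/s1.png

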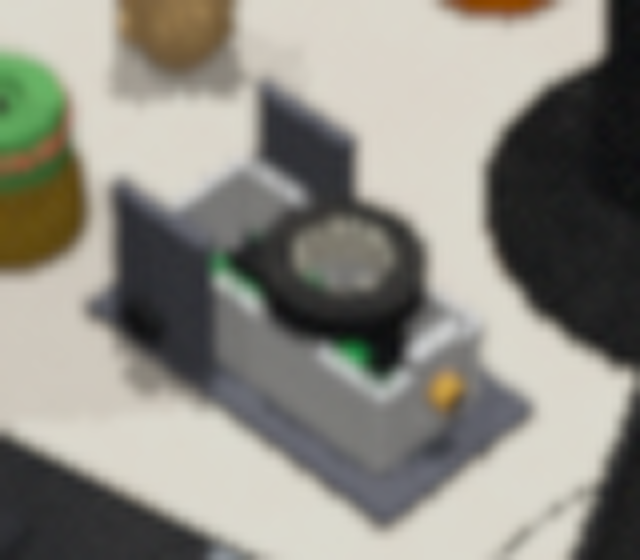

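View pics/s2.png

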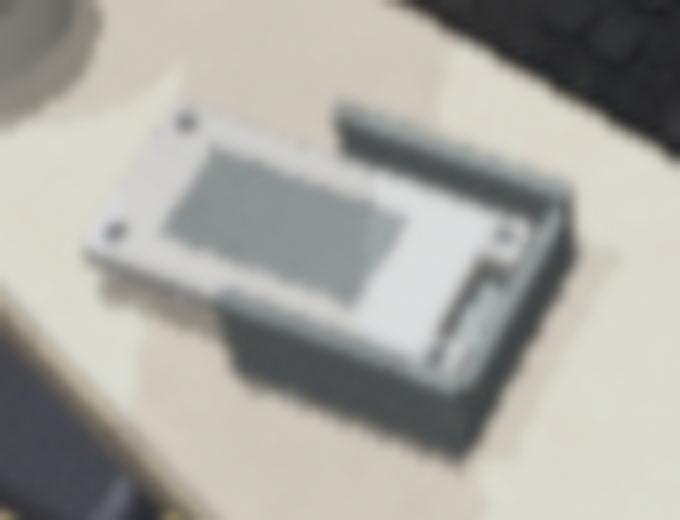

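```bash
python3 - <<'E'
from h import *
f=arm.grab_frame("top");c=cam(f)
crop(f["img"],290,80,150,100,5,"pics/t3.png")
f2=arm.grab_frame("scene");c2=cam(f2)
crop(f2["img"],250,215,130,130,4,"pics/s3.png")
for n,uv,z in [("kbfarL",(314,156),24),("kbfarR",(369,158),24),("phone",(325,125),20),("cup",(398,113),30),("cupN",(398,130),10),("mon",(250,100),300),("mon2",(232,240),300)]:
    print(n,back(c,uv,z).round())
# box base corners z=8 (top view crop/6+offset)
for n,uv in [("farL",(190,88)),("farR",(356,122)),("nearL",(108,410)),("nearR",(280,450))]:
    print(n,back(c,(235+uv[0]/6,145+uv[1]/6),8).round(1))
print("tape",back(c,(235+235/6,145+222/6),64).round(1))
for n,uv in [("lid farL",(153,137)),("farR",(283,125)),("nearL",(196,428)),("nearR",(322,405))]:
    print(n,back(c,(365+uv[0]/6,150+uv[1]/6),28).round(1))
s=arm.sense();
fw=arm.grab_frame("wrist"); cv2.imwrite("pics/w0.png",fw["img"][:,:,::-1]); print(fw["mount"],fw["intrinsics"])
E
```

```text
kbfarL [596. -51.  24.]
kbfarR [ 588. -204.   24.]
phone [684. -84.  20.]
cup [ 713. -287.   30.]
cupN [ 669. -290.   10.]
mon [683. 109. 300.]
mon2 [365. 152. 300.]
farL [589.9  81.    8. ]
farR [572.8   3.5   8. ]
nearL [439.4 120.9   8. ]
nearR [419.7  41.1   8. ]
tape [520.3  59.8  64. ]
lid farL [ 545.3 -261.8   28. ]
farR [ 550.  -321.9   28. ]
nearL [ 410.9 -277.6   28. ]
nearR [ 420.6 -335.6   28. ]
[[-1.23330747e-04 -9.60859846e-01 -2.77034910e-01  6.93851380e+01]
 [ 9.99999127e-01  2.46030507e-04 -1.29850593e-03  1.07169317e+00]
 [ 1.31584125e-03 -2.77034829e-01  9.60858976e-01 -1.41804836e+02]
 [ 0.00000000e+00  0.00000000e+00  0.00000000e+00  1.00000000e+00]] [[354.7261343    0.         279.71065391]
 [  0.         354.7261343  207.69011462]
 [  0.           0.           1.        ]]
```

View pics/t3.png

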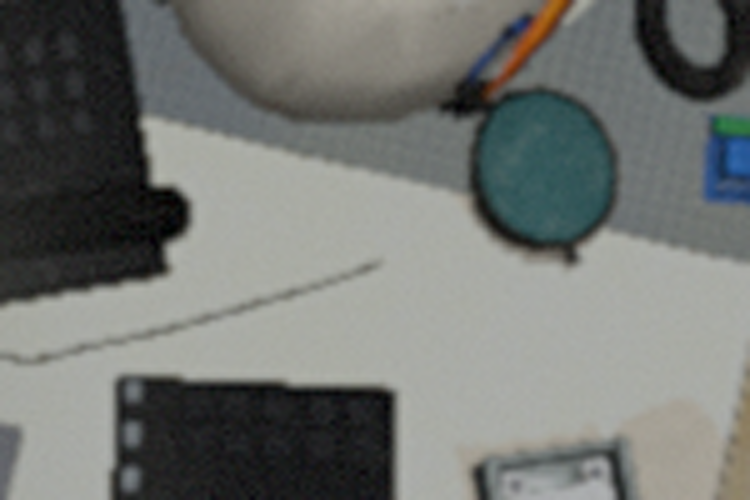

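View pics/s3.png

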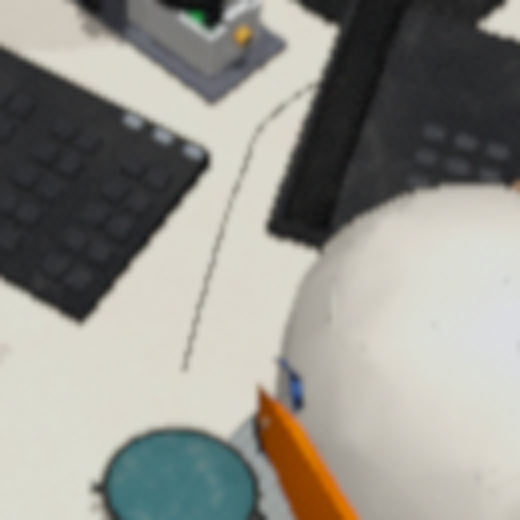

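View pics/w0.png

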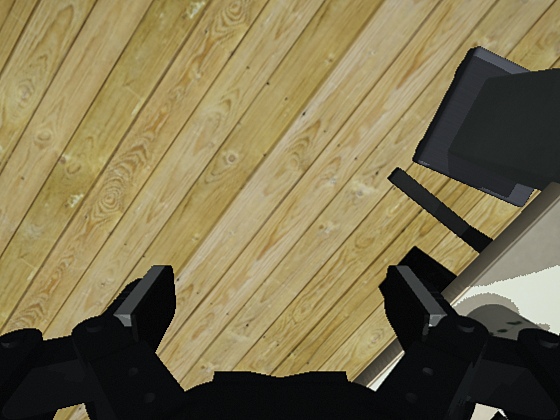

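```bash
cat >> h.py <<'E'
def axes(s):
    q=s["ee_rot"]; return R.from_quat([q[1],q[2],q[3],q[0]]).as_matrix()
def shift(target,yaw=None):
    """print tool shift from measured pose to world target (mm); yaw= desired tool-x angle (deg)"""
    s=arm.sense(); M=axes(s); d=M.T@(np.array(target,float)-s["tool_pos"])
    cy=np.degrees(np.arctan2(M[1,0],M[0,0]))
    r=None if yaw is None else -np.radians((yaw-cy+180)%360-180)
    print("clock",round(s["clock"],2),"pos",s["tool_pos"].round(1),"yaw",round(cy,2),"tilt",M[:,2].round(3),"j",s["joint_positions"].round(2),"w",round(s["width"],3),"F",s["force"].round(1))
    print("shift",d.round(1),"roll",r)
def snap(name):
    s=arm.sense(); f=arm.grab_frame("wrist"); return f["img"],wcam(f,s),s
E
python3 -c "
from h import *
shift((505,62,200),-194.3)"
```

```text
clock 0.35 pos [ 239.2 -577.3  231.1] yaw -157.5 tilt [-0.  0. -1.] j [-0.92  0.38  0.01 -0.   -1.19 -0.26] w 1.001 F [ 0.1 -0.2 -0.2]
shift [-490.2  488.9   31.3] roll 0.6423432352625758
```

{"api": "apply_moves", "payload": {
  "series": [
    {"x":-490,"y":489,"z":31,"roll":0.642,"claw":-1},
    {"x":-490,"y":489,"z":31,"roll":0.642,"claw":-1},
    {"x":-490,"y":489,"z":31,"roll":0.642,"claw":-1},
    {"x":-490,"y":489,"z":31,"roll":0.642,"claw":-1},
    {"x":-490,"y":489,"z":31,"roll":0.642,"claw":-1},
    {"x":-490,"y":489,"z":31,"roll":0.642,"claw":-1},
    {"x":-490,"y":489,"z":31,"roll":0.642,"claw":-1},
    {"x":-490,"y":489,"z":31,"roll":0.642,"claw":-1},
    {"x":-490,"y":489,"z":31,"roll":0.642,"claw":-1},
    {"x":-490,"y":489,"z":31,"roll":0.642,"claw":-1},
    {"x":-490,"y":489,"z":31,"roll":0.642,"claw":-1},
    {"x":-490,"y":489,"z":31,"roll":0.642,"claw":-1}
  ]
}}

```text
clock: 1.55
tool_pos: [464.5, -34.2, 205.5]
ee_rot: [0.001, 0.124, 0.992, 0.0]
force: [1.6, -0.5, -0.0]
width: 1.0
```

```bash
python3 -c "
from h import *
shift((505,62,200),-194.3)"
```

```text
clock 1.55 pos [464.5 -34.2 205.5] yaw 165.75 tilt [ 0.001  0.    -1.   ] j [ 0.28  0.13 -0.41  0.   -1.03 -2.1 ] w 1.0 F [ 1.6 -0.5 -0. ]
shift [-15.6 103.2   5.6] roll 0.0008902885708970757
```

{"api": "apply_moves", "payload": {
  "series": [
    {"x":-15.6,"y":103,"z":55},
    {"x":-15.6,"y":103,"z":55},
    {"x":-15.6,"y":103,"z":55},
    {"x":-15.6,"y":103,"z":55},
    {"x":-15.6,"y":103,"z":55}
  ]
}}

```text
invalid input at $.series[0]: expected keys x, y, z, roll, claw
```

```bash
python3 -c "
from h import *
im,c,s=snap('w')
cv2.imwrite('pics/w1.png',im[:,:,::-1])
np.savez('w1.npz',im=im,R=c[0],t=c[1],K=c[2])
shift((505,62,200),-194.3)"
```

```text
clock 1.6 pos [467.9 -29.5 205.3] yaw 166.05 tilt [ 0.004  0.001 -1.   ] j [ 0.28  0.14 -0.4  -0.   -1.03 -2.1 ] w 1.001 F [1.6 4.  0.2]
shift [-14.   97.7   5.6] roll 0.0061107197001581265
```

View pics/w1.png

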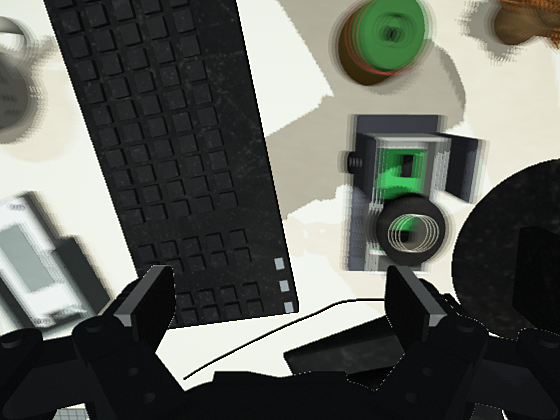

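{"api": "apply_moves", "payload": {
  "series": [
    {"x":-8,"y":97,"z":35,"roll":0,"claw":-1},
    {"x":-8,"y":97,"z":35,"roll":0,"claw":-1},
    {"x":-8,"y":97,"z":35,"roll":0,"claw":-1},
    {"x":-8,"y":97,"z":35,"roll":0,"claw":-1},
    {"x":-8,"y":97,"z":35,"roll":0,"claw":-1}
  ]
}}

```text
clock: 2.1
tool_pos: [495.6, 55.2, 170.4]
ee_rot: [0.0, 0.124, 0.992, -0.0]
force: [0.9, -0.5, 0.2]
width: 1.0
```

```bash
python3 -c "
from h import *
im,c,s=snap('w')
cv2.imwrite('pics/w2.png',im[:,:,::-1])
np.savez('w2.npz',im=im,R=c[0],t=c[1],K=c[2])
crop(im,180,60,220,220,3.5,'pics/w2c.png') if 0 else cv2.imwrite('pics/w2c.png',cv2.resize(im[80:330,160:400,::-1],None,fx=2.4,fy=2.4,interpolation=cv2.INTER_CUBIC))
shift((505,62,200),-194.3)"
```

```text
clock 2.15 pos [495.6  54.9 170.6] yaw 165.66 tilt [ 0.001  0.    -1.   ] j [ 0.44  0.23 -0.39  0.   -0.96 -2.26] w 1.002 F [-1.   0.2 -0.1]
shift [ -7.3   9.3 -29.4] roll -0.0006622344615548197
```

View pics/w2.png

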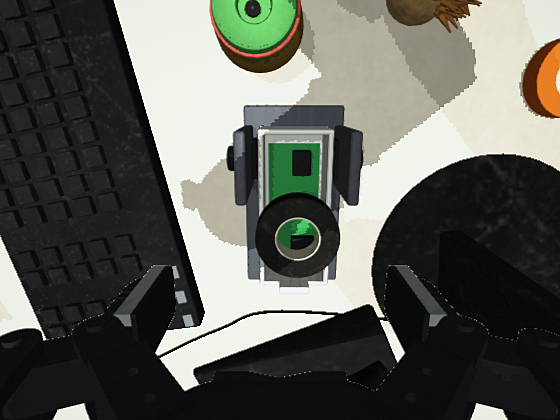

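View pics/w2c.png

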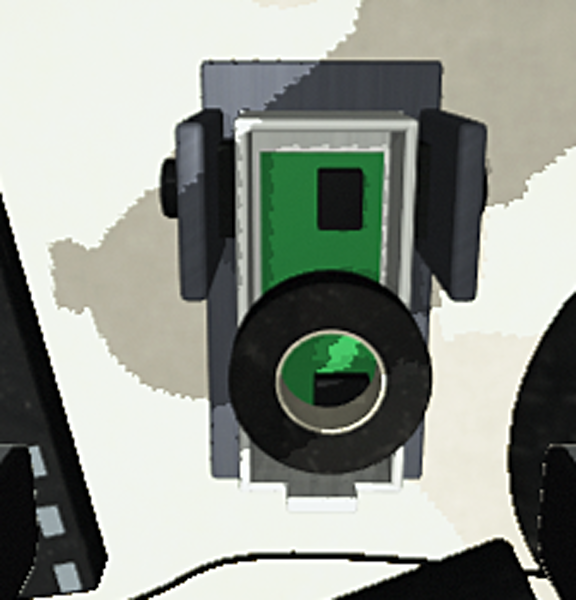

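```bash
cat >> h.py <<'E'
from scipy.optimize import least_squares
def fit(c,obj,uv,p0):
    obj=np.array(obj,float);uv=np.array(uv,float)
    def W(p):
        ca,sa=np.cos(p[2]),np.sin(p[2]); return np.c_[p[0]+ca*obj[:,0]-sa*obj[:,1],p[1]+sa*obj[:,0]+ca*obj[:,1],obj[:,2]]
    r=least_squares(lambda p:(proj(c,W(p))-uv).ravel(),p0,x_scale=[1,1,.01],loss='soft_l1')
    print("fit",r.x.round(4),"res",r.fun.reshape(-1,2).round(1).tolist()); return r.x
def load(n):
    d=np.load(n); return d["im"],(d["R"],d["t"],d["K"])
E
python3 - <<'E'
from h import *
im,c=load("w2.npz")
cv=lambda l:[(160+(u+.5)/2.4-.5,80+(v+.5)/2.4-.5) for u,v in l]
rim=[(-63,28,50),(-63,-28,50),(63,28,50),(63,-28,50)]
# image left = tool -y ; tool y dir
M=c[0]; print(M[0])
pts=cv([(235,110),(417,113),(241,491),(402,487)])
b=cv([(203,60),(440,62),(211,478),(426,478)])
base=[(-80,42,8),(-80,-42,8),(80,42,8),(80,-42,8)]
sw=lambda L:[L[1],L[0],L[3],L[2]]
p0=[505,62,-.25]
fit(c,sw(rim),pts,p0); fit(c,sw(base),b,p0); p=fit(c,sw(rim)+sw(base),pts+b,p0)
t=back(c,cv([(330.5,371.5)])[0],68); print(t)
d=t[:2]-p[:2]; ca,sa=np.cos(p[2]),np.sin(p[2]); print("tape in seat",ca*d[0]+sa*d[1],-sa*d[0]+ca*d[1])
E
```

```text
[ 2.47022843e-01  9.69009322e-01 -8.05691373e-04]
fit [ 5.058624e+02  6.551800e+01 -2.497000e-01] res [[-0.9, 0.6], [0.9, -0.6], [-0.6, -0.7], [0.6, 1.0]]
fit [ 5.07711e+02  6.54867e+01 -2.48900e-01] res [[-1.2, -0.3], [2.1, -1.2], [0.4, 1.2], [-0.6, 1.1]]
fit [ 5.064986e+02  6.548970e+01 -2.477000e-01] res [[-0.8, 1.6], [0.9, 0.2], [-0.3, 0.0], [0.9, 1.6], [-1.7, -1.8], [1.7, -2.8], [0.2, 0.1], [-0.8, -0.0]]
[519.2939889   63.69661533  68.        ]
tape in seat 12.844459429436167 1.3986779208324025
```

```bash
python3 -c "
from h import *
shift((519.3,63.7,47),-194.27)"
```

```text
clock 2.15 pos [495.6  54.9 170.6] yaw 165.66 tilt [ 0.001  0.    -1.   ] j [ 0.44  0.23 -0.39  0.   -0.96 -2.26] w 1.002 F [-1.   0.2 -0.1]
shift [-20.7  14.4 123.6] roll -0.0011858332371526424
```

{"api": "apply_moves", "payload": {
  "series": [
    {"x":-20.7,"y":14.4,"z":40,"roll":0,"claw":-1},
    {"x":-20.7,"y":14.4,"z":80,"roll":0,"claw":-1},
    {"x":-20.7,"y":14.4,"z":105,"roll":0,"claw":-1},
    {"x":-20.7,"y":14.4,"z":123.6,"roll":0,"claw":-1},
    {"x":-20.7,"y":14.4,"z":123.6,"roll":0,"claw":-1}
  ]
}}

```text
clock: 2.65
tool_pos: [517.6, 62.6, 44.7]
ee_rot: [-0.002, 0.126, 0.992, -0.001]
force: [0.3, -0.6, 0.1]
width: 0.999
```

```bash
python3 -c "
from h import *
im,c,s=snap('w')
cv2.imwrite('pics/w3.png',im[:,:,::-1])
shift((519.3,63.7,47),-194.27)"
```

```text
clock 2.7 pos [519.   63.2  46.3] yaw 165.63 tilt [-0.001 -0.001 -1.   ] j [ 0.43  0.43 -0.47  0.   -0.67 -2.25] w 1.001 F [0.4 0.6 1.1]
shift [-0.2  0.5 -0.7] roll -0.001759939639614706
```

View pics/w3.png

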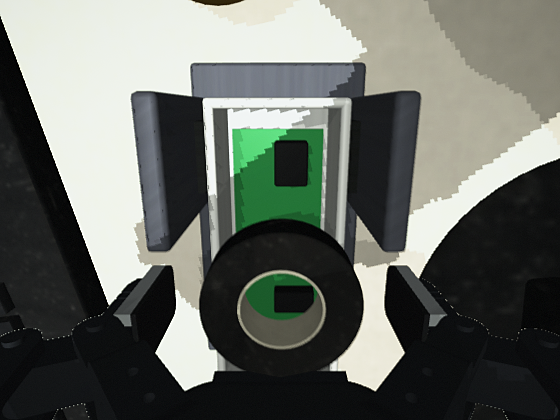

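{"api": "apply_moves", "payload": {
  "series": [
    {"x":0,"y":0,"z":0,"roll":0,"claw":1},
    {"x":0,"y":0,"z":0,"roll":0,"claw":1},
    {"x":0,"y":0,"z":0,"roll":0,"claw":1},
    {"x":0,"y":0,"z":0,"roll":0,"claw":1},
    {"x":0,"y":0,"z":0,"roll":0,"claw":1}
  ],
  "squeeze": 30
}}

```text
clock: 3.2
tool_pos: [520.4, 64.4, 48.7]
ee_rot: [0.002, 0.124, 0.992, 0.0]
force: [-0.7, -2.5, 5.5]
width: 0.706
```

```bash
python3 -c "
from h import *
im,c,s=snap('w')
cv2.imwrite('pics/w4.png',im[:,:,::-1])
np.savez('w4.npz',im=im,R=c[0],t=c[1],K=c[2])
shift((519.3,63.7,47),-194.27)"
```

```text
clock 3.25 pos [520.4  64.4  48.7] yaw 165.74 tilt [ 0.003  0.001 -1.   ] j [ 0.43  0.43 -0.47  0.   -0.67 -2.25] w 0.705 F [-0.5 -2.1  4.6]
shift [ 0.9 -0.9  1.7] roll 0.00021124265229683658
```

View pics/w4.png

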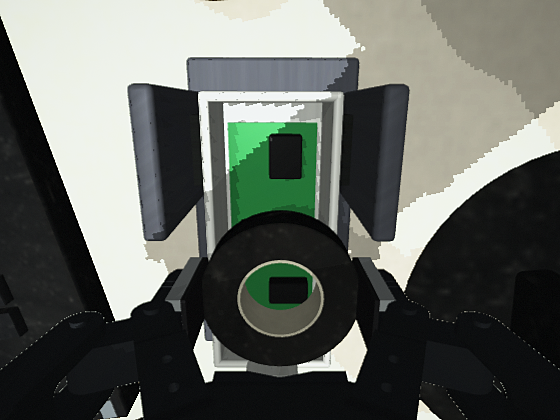

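```bash
python3 -c "
from h import *
shift((615,-288,150),-172.5)"
```

```text
clock 3.25 pos [520.4  64.4  48.7] yaw 165.74 tilt [ 0.003  0.001 -1.   ] j [ 0.43  0.43 -0.47  0.   -0.67 -2.25] w 0.705 F [-0.5 -2.1  4.6]
shift [-178.8 -318.1 -101.2] roll -0.3797469355068684
```

{"api": "apply_moves", "payload": {
  "series": [
    {"x":0,"y":0,"z":-20,"roll":0,"claw":1},
    {"x":0,"y":0,"z":-50,"roll":0,"claw":1},
    {"x":0,"y":0,"z":-90,"roll":0,"claw":1},
    {"x":-20,"y":-35,"z":-100,"roll":-0.04,"claw":1},
    {"x":-40,"y":-75,"z":-100,"roll":-0.1,"claw":1},
    {"x":-63,"y":-115,"z":-100,"roll":-0.17,"claw":1},
    {"x":-86,"y":-155,"z":-100,"roll":-0.24,"claw":1},
    {"x":-109,"y":-195,"z":-100,"roll":-0.3,"claw":1},
    {"x":-132,"y":-235,"z":-100,"roll":-0.38,"claw":1},
    {"x":-155,"y":-275,"z":-100,"roll":-0.38,"claw":1},
    {"x":-172,"y":-305,"z":-100,"roll":-0.38,"claw":1},
    {"x":-179,"y":-318,"z":-100,"roll":-0.38,"claw":1}
  ]
}}

```text
clock: 4.45
tool_pos: [614.7, -290.9, 146.8]
ee_rot: [0.001, -0.064, 0.998, -0.0]
force: [-0.2, -0.0, -0.4]
width: 0.708
```

```bash
python3 -c "
from h import *
im,c,s=snap('w')
cv2.imwrite('pics/w5.png',im[:,:,::-1])
np.savez('w5.npz',im=im,R=c[0],t=c[1],K=c[2])
shift((615,-288,150),-172.5)
f=arm.grab_frame('scene');cv2.imwrite('pics/s5.png',f['img'][:,:,::-1])"
```

```text
clock 4.5 pos [ 614.8 -291.6  146.6] yaw -172.71 tilt [ 0.001 -0.001 -1.   ] j [-0.21  0.54  0.04  0.   -1.07 -1.24] w 0.707 F [ 2.  -1.3 -0.2]
shift [-0.7  3.5 -3.4] roll -0.003719523215917989
```

View pics/w5.png

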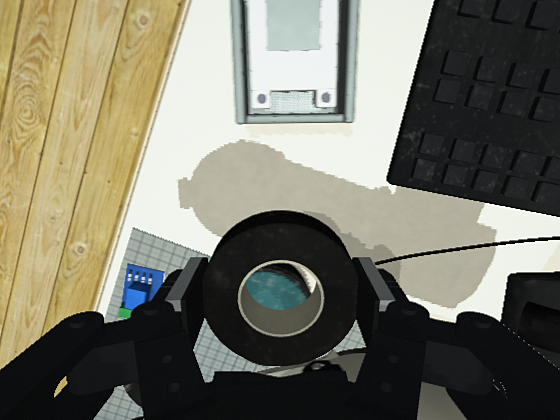

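View pics/s5.png

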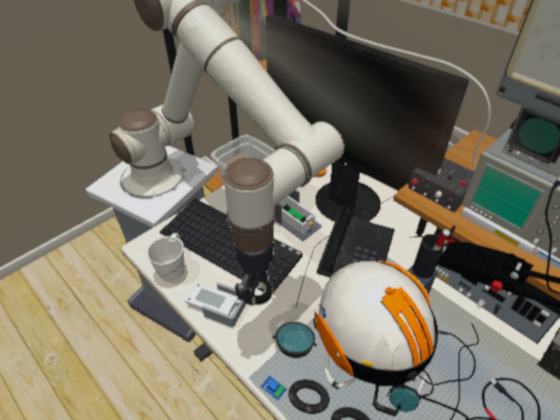

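```bash
python3 - <<'E'
from h import *
im,c=load("w5.npz")
print(back(c,(280,290),30),back(c,(255,270),30))
for uv in [(236,124),(353,122)]: print(back(c,uv,36))
for uv in [(130,228),(187,0)]: print(back(c,uv,0))
f=arm.grab_frame("top"); ct=cam(f)
for uv,z in [((398,130),30),((398,130),0),((385,114),20),((398,100),20)]: print("cup near",back(ct,uv,z))
E
```

```text
[ 688.72369535 -280.29023361   30.        ] [ 673.57865888 -302.39024512   30.        ]
[ 561.77615026 -327.37201498   36.        ]
[ 550.11919113 -247.12712291   36.        ]
[ 662.78555089 -413.98378586    0.        ]
[ 481.46970483 -374.84807529    0.        ]
cup near [ 664.63925009 -285.77455783   30.        ]
cup near [ 670.8290413  -292.31236149    0.        ]
cup near [ 712.69875087 -252.87285978   20.        ]
cup near [ 752.15419848 -290.5511854    20.        ]
```

{"api": "apply_moves", "payload": {
  "series": [
    {"x":2,"y":2,"z":45,"roll":0,"claw":1},
    {"x":2,"y":2,"z":90,"roll":0,"claw":1},
    {"x":2,"y":2,"z":120,"roll":0,"claw":1},
    {"x":2,"y":2,"z":136,"roll":0,"claw":1},
    {"x":2,"y":2,"z":140,"roll":0,"claw":1},
    {"x":2,"y":2,"z":142,"roll":0,"claw":1},
    {"x":2,"y":2,"z":142,"roll":0,"claw":1}
  ]
}}

```text
clock: 5.3
tool_pos: [613.5, -286.0, 6.4]
ee_rot: [0.002, -0.066, 0.998, -0.001]
force: [-0.3, 0.2, -0.6]
width: 0.705
```

{"api": "apply_moves", "payload": {
  "series": [
    {"x":0,"y":0,"z":2,"roll":0,"claw":1},
    {"x":0,"y":0,"z":4,"roll":0,"claw":1},
    {"x":0,"y":0,"z":5,"roll":0,"claw":1},
    {"x":0,"y":0,"z":5,"roll":0,"claw":1}
  ]
}}

```text
clock: 5.7
tool_pos: [612.1, -286.2, -0.4]
ee_rot: [0.0, -0.065, 0.998, 0.0]
force: [-0.1, -0.1, -0.3]
width: 0.705
```

{"api": "apply_moves", "payload": {
  "series": [
    {"x":0,"y":0,"z":1,"roll":0,"claw":1},
    {"x":0,"y":0,"z":1.5,"roll":0,"claw":1},
    {"x":0,"y":0,"z":1.5,"roll":0,"claw":1}
  ]
}}

```text
clock: 6.0
tool_pos: [612.3, -286.2, -1.2]
ee_rot: [0.0, -0.065, 0.998, -0.0]
force: [-1.9, 0.7, 5.7]
width: 0.703
```

{"api": "apply_moves", "payload": {
  "series": [
    {"x":0,"y":0,"z":1.5,"roll":0,"claw":0},
    {"x":0,"y":0,"z":0,"roll":0,"claw":-1},
    {"x":0,"y":0,"z":0,"roll":0,"claw":-1},
    {"x":0,"y":0,"z":0,"roll":0,"claw":-1},
    {"x":0,"y":0,"z":-40,"roll":0,"claw":-1},
    {"x":0,"y":0,"z":-90,"roll":0,"claw":-1},
    {"x":45,"y":0,"z":-120,"roll":0,"claw":-1},
    {"x":90,"y":0,"z":-150,"roll":0,"claw":-1},
    {"x":125,"y":0,"z":-160,"roll":0,"claw":-1},
    {"x":125,"y":0,"z":-160,"roll":0,"claw":-1},
    {"x":125,"y":0,"z":-160,"roll":0,"claw":-1}
  ]
}}

```text
clock: 7.1
tool_pos: [488.0, -302.7, 158.6]
ee_rot: [0.001, -0.065, 0.998, -0.0]
force: [0.4, -0.3, 0.2]
width: 0.998
```

```bash
python3 -c "
from h import *
im,c,s=snap('w')
cv2.imwrite('pics/w6.png',im[:,:,::-1])
np.savez('w6.npz',im=im,R=c[0],t=c[1],K=c[2])
crop(im,170,90,210,240,2.5,'pics/w6c.png')
shift((482,-299,150),-172.5)
"
```

```text
clock 7.15 pos [ 488.6 -302.5  157.9] yaw -172.52 tilt [ 0.001 -0.    -1.   ] j [-0.27  0.36 -0.22 -0.   -0.98 -1.17] w 1.003 F [ 0.9  0.1 -0.5]
shift [6.1 4.3 7.9] roll -0.00030678614643690977
```

View pics/w6.png

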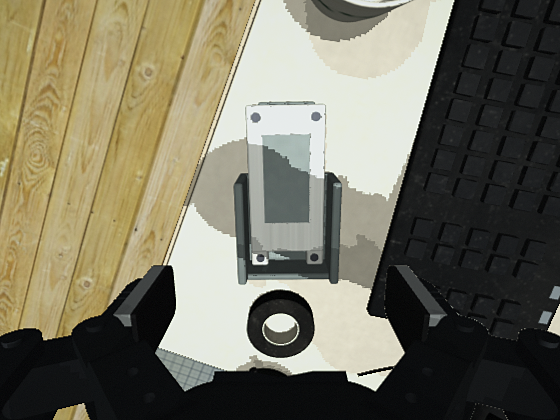

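View pics/w6c.png

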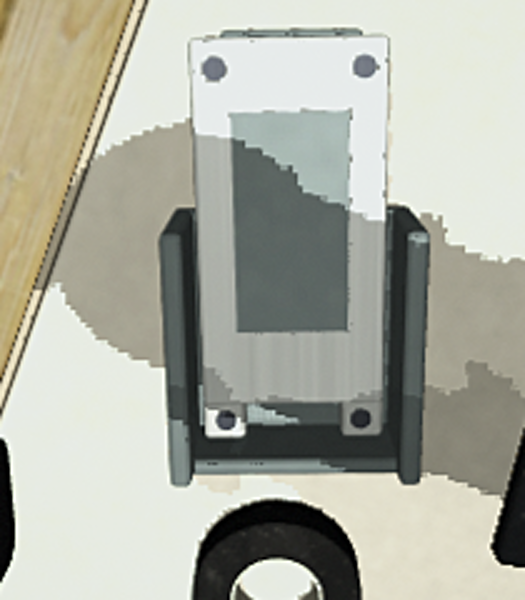

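```bash
python3 - <<'E'
from h import *
im,c=load("w6.npz")
cv=lambda l:[(170+(u+.5)/2.5-.5,90+(v+.5)/2.5-.5) for u,v in l]
obj=[(-65,-30,28),(-65,30,28),(65,-30,28),(65,30,28)]
p=fit(c,obj,cv([(189.5,37),(389,35),(203.5,438),(383.5,434)]),[482,-299,.13])
for uv in cv([(214,68),(365,65),(226,419),(361,418)]):
    d=back(c,uv,28)[:2]-p[:2]; ca,sa=np.cos(p[2]),np.sin(p[2]); print((ca*d[0]+sa*d[1]).round(1),(-sa*d[0]+ca*d[1]).round(1))
g=p[:2]-33*np.array([np.cos(p[2]),np.sin(p[2])])
print(g); yaw=np.degrees(p[2])-180; shift((g[0],g[1],6),yaw)
E
```

```text
fit [ 4.814839e+02 -2.974442e+02  1.451000e-01] res [[-0.8, -0.3], [0.8, -0.8], [0.2, 0.6], [-0.2, 1.2]]
-55.8 -22.5
-56.0 22.4
57.6 -22.4
57.9 22.6
[ 448.83074278 -302.21610116]
clock 7.15 pos [ 488.6 -302.5  157.9] yaw -172.52 tilt [ 0.001 -0.    -1.   ] j [-0.27  0.36 -0.22 -0.   -0.98 -1.17] w 1.003 F [ 0.9  0.1 -0.5]
shift [ 39.5   5.4 151.9] roll -0.01451866135539203
```

{"api": "apply_moves", "payload": {
  "series": [
    {"x":39.5,"y":5.4,"z":45,"roll":-0.0145,"claw":-1},
    {"x":39.5,"y":5.4,"z":95,"roll":-0.0145,"claw":-1},
    {"x":39.5,"y":5.4,"z":130,"roll":-0.0145,"claw":-1},
    {"x":39.5,"y":5.4,"z":149,"roll":-0.0145,"claw":-1},
    {"x":39.5,"y":5.4,"z":149,"roll":-0.0145,"claw":-1},
    {"x":39.5,"y":5.4,"z":149,"roll":-0.0145,"claw":-1}
  ]
}}

```text
clock: 7.75
tool_pos: [449.4, -302.2, 8.3]
ee_rot: [-0.001, -0.073, 0.997, 0.0]
force: [-0.5, 0.4, 1.0]
width: 0.998
```

```bash
python3 -c "
from h import *
im,c,s=snap('w')
cv2.imwrite('pics/w7.png',im[:,:,::-1])
shift((448.8,-302.2,8),-171.7)
"
```

```text
clock 7.8 pos [ 449.9 -302.4    9.3] yaw -171.61 tilt [ 0.001 -0.001 -1.   ] j [-0.29  0.51 -0.45  0.   -0.61 -1.13] w 0.998 F [0.6 0.2 0.5]
shift [1.1 0.3 1.3] roll 0.0015496618063551653
```

View pics/w7.png

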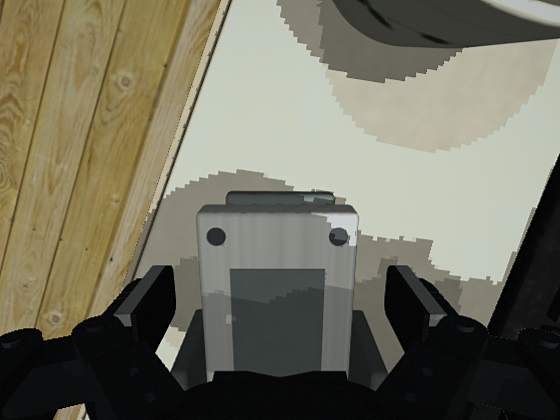

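{"api": "apply_moves", "payload": {
  "series": [
    {"x":0,"y":0,"z":0,"roll":0,"claw":1},
    {"x":0,"y":0,"z":0,"roll":0,"claw":1},
    {"x":0,"y":0,"z":0,"roll":0,"claw":1},
    {"x":0,"y":0,"z":0,"roll":0,"claw":1},
    {"x":0,"y":0,"z":0,"roll":0,"claw":1}
  ],
  "squeeze": 50
}}

```text
clock: 8.3
tool_pos: [449.6, -302.5, 10.7]
ee_rot: [0.002, -0.073, 0.997, -0.001]
force: [0.1, 1.0, 5.5]
width: 0.683
```

```bash
python3 -c "
from h import *
im,c,s=snap('w')
cv2.imwrite('pics/w8.png',im[:,:,::-1])
shift((640,-160,150),-90)
"
```

```text
clock 8.35 pos [ 449.6 -302.5   10.7] yaw -171.65 tilt [ 0.003 -0.001 -1.   ] j [-0.29  0.51 -0.45  0.   -0.61 -1.13] w 0.685 F [-0.4  1.4  6.2]
shift [-209.5  113.1 -138.8] roll -1.4250255776246392
```

View pics/w8.png

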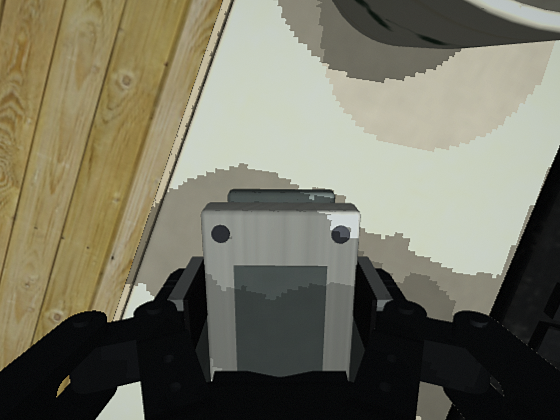

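```bash
python3 -c "
from h import *
shift((650,-208,140),-90)
"
```

```text
clock 8.35 pos [ 449.6 -302.5   10.7] yaw -171.65 tilt [ 0.003 -0.001 -1.   ] j [-0.29  0.51 -0.45  0.   -0.61 -1.13] w 0.685 F [-0.4  1.4  6.2]
shift [-212.4   64.2 -128.8] roll -1.4250255776246392
```

{"api": "apply_moves", "payload": {
  "series": [
    {"x":0,"y":0,"z":-5,"roll":0,"claw":1},
    {"x":0,"y":0,"z":-15,"roll":0,"claw":1},
    {"x":0,"y":0,"z":-30,"roll":0,"claw":1},
    {"x":0,"y":0,"z":-50,"roll":0,"claw":1},
    {"x":0,"y":0,"z":-75,"roll":0,"claw":1},
    {"x":0,"y":0,"z":-100,"roll":0,"claw":1},
    {"x":0,"y":0,"z":-120,"roll":0,"claw":1},
    {"x":0,"y":0,"z":-130,"roll":0,"claw":1},
    {"x":0,"y":0,"z":-130,"roll":0,"claw":1}
  ]
}}

```text
clock: 9.25
tool_pos: [449.0, -302.4, 140.6]
ee_rot: [0.002, -0.073, 0.997, -0.001]
force: [0.7, 0.5, -2.2]
width: 0.685
```

```bash
python3 -c "
from h import *
im,c,s=snap('w')
cv2.imwrite('pics/w9.png',im[:,:,::-1])
shift((650,-208,140),-90)
"
```

```text
clock 9.3 pos [ 448.2 -302.   139.2] yaw -171.69 tilt [ 0.001  0.    -1.   ] j [-0.29  0.33 -0.33 -0.   -0.91 -1.13] w 0.689 F [ 0.9  0.5 -1.1]
shift [-213.3   63.8   -0.6] roll -1.4258189968450776
```

View pics/w9.png

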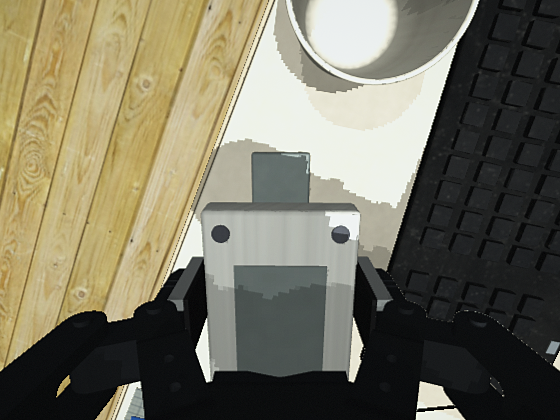

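{"api": "apply_moves", "payload": {
  "series": [
    {"x":-10,"y":3,"z":0,"roll":-0.08,"claw":1},
    {"x":-30,"y":9,"z":0,"roll":-0.21,"claw":1},
    {"x":-52,"y":15,"z":0,"roll":-0.35,"claw":1},
    {"x":-75,"y":22,"z":0,"roll":-0.49,"claw":1},
    {"x":-98,"y":29,"z":0,"roll":-0.63,"claw":1},
    {"x":-121,"y":36,"z":0,"roll":-0.77,"claw":1},
    {"x":-144,"y":43,"z":0,"roll":-0.91,"claw":1},
    {"x":-167,"y":50,"z":0,"roll":-1.05,"claw":1},
    {"x":-187,"y":56,"z":0,"roll":-1.19,"claw":1},
    {"x":-202,"y":60,"z":0,"roll":-1.31,"claw":1},
    {"x":-211,"y":63,"z":0,"roll":-1.39,"claw":1},
    {"x":-213,"y":64,"z":0,"roll":-1.426,"claw":1}
  ]
}}

```text
clock: 10.5
tool_pos: [649.9, -207.1, 136.1]
ee_rot: [0.001, 0.708, -0.706, -0.002]
force: [-0.5, -0.9, -2.3]
width: 0.688
```

```bash
python3 -c "
from h import *
im,c,s=snap('w')
cv2.imwrite('pics/w10.png',im[:,:,::-1])
shift((650,-208,0),-90)
f=arm.grab_frame('scene');cv2.imwrite('pics/s10.png',f['img'][:,:,::-1])
"
```

```text
clock 10.55 pos [ 649.7 -207.2  136.2] yaw -89.79 tilt [-0.004  0.001 -1.   ] j [-0.07  0.55  0.04 -0.   -1.06  0.08] w 0.687 F [ 1.2  0.2 -1.7]
shift [  1.   -0.9 136.2] roll 0.0035989048477611456
```

View pics/w10.png

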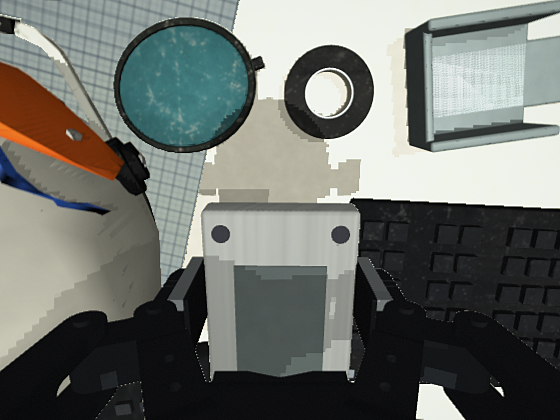

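View pics/s10.png

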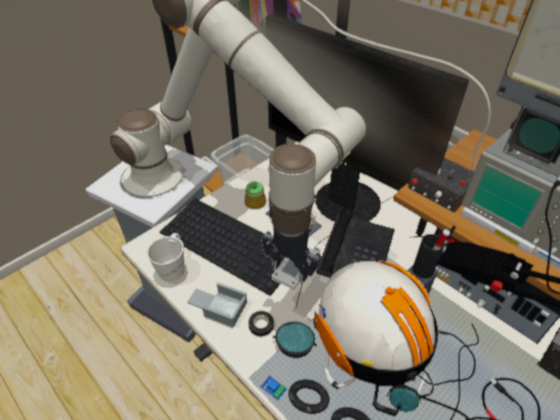

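```bash
python3 - <<'E'
from h import *
im,c,s=snap('w')
for z in (0,60,100,150): print(z,back(c,(160,240),z).round(),back(c,(158,225),z).round())
print("kb",back(c,(353,198),24),"tape",back(c,(329,91),18),"cup",back(c,(257,75),20))
# held-lid plain end in TCP frame: corners 203,210 / 357,210
for z in (s["tool_pos"][2]+17,): print("lid top corners",back(c,(203,212),z),back(c,(358,212),z))
shift((650,-208,0),-90)
E
```

```text
0 [ 749. -168.    0.] [ 750. -182.    0.]
60 [ 728. -192.   60.] [ 728. -202.   60.]
100 [ 714. -207.  100.] [ 714. -216.  100.]
150 [ 696. -227.  150.] [ 696. -233.  150.]
kb [ 595.11819045 -210.78504598   24.        ] tape [ 615.01401001 -286.28327389   18.        ] cup [ 664.92614112 -296.56961338   20.        ]
lid top corners [ 677.92377896 -238.90917437  153.39931266] [ 621.00609438 -238.89009419  153.39931266]
clock 10.65 pos [ 649.1 -207.7  136.8] yaw -90.01 tilt [-0.004  0.001 -1.   ] j [-0.07  0.55  0.04 -0.   -1.06  0.07] w 0.686 F [-0.5 -0.2 -0.9]
shift [  0.4  -1.4 136.8] roll -0.0002613602654471869
```

{"api": "apply_moves", "payload": {
  "series": [
    {"x":0,"y":0,"z":20,"roll":0,"claw":1},
    {"x":0,"y":0,"z":50,"roll":0,"claw":1},
    {"x":0,"y":0,"z":85,"roll":0,"claw":1},
    {"x":0,"y":0,"z":110,"roll":0,"claw":1},
    {"x":0,"y":0,"z":122,"roll":0,"claw":1},
    {"x":0,"y":0,"z":127,"roll":0,"claw":1},
    {"x":0,"y":0,"z":128,"roll":0,"claw":1},
    {"x":0,"y":0,"z":128,"roll":0,"claw":1}
  ]
}}

```text
clock: 11.45
tool_pos: [650.8, -208.2, 12.4]
ee_rot: [-0.001, 0.707, -0.707, 0.001]
force: [-0.0, 0.2, -1.4]
width: 0.686
```

{"api": "apply_moves", "payload": {
  "series": [
    {"x":0,"y":0,"z":2,"roll":0,"claw":1},
    {"x":0,"y":0,"z":4,"roll":0,"claw":1},
    {"x":0,"y":0,"z":6,"roll":0,"claw":1},
    {"x":0,"y":0,"z":7,"roll":0,"claw":1},
    {"x":0,"y":0,"z":7,"roll":0,"claw":1}
  ]
}}

```text
clock: 11.95
tool_pos: [649.7, -208.0, 3.8]
ee_rot: [0.0, 0.707, -0.707, -0.0]
force: [-0.5, -1.2, -2.2]
width: 0.685
```

{"api": "apply_moves", "payload": {
  "series": [
    {"x":0,"y":0,"z":1,"roll":0,"claw":1},
    {"x":0,"y":0,"z":1.5,"roll":0,"claw":1},
    {"x":0,"y":0,"z":2,"roll":0,"claw":1},
    {"x":0,"y":0,"z":2,"roll":0,"claw":1}
  ]
}}

```text
clock: 12.35
tool_pos: [650.0, -208.1, 2.8]
ee_rot: [-0.0, 0.707, -0.707, 0.0]
force: [-2.0, 0.0, 4.0]
width: 0.685
```

{"api": "apply_moves", "payload": {
  "series": [
    {"x":0,"y":0,"z":0,"roll":0,"claw":-0.45},
    {"x":0,"y":0,"z":0,"roll":0,"claw":-0.6},
    {"x":0,"y":0,"z":0,"roll":0,"claw":-0.6},
    {"x":0,"y":0,"z":0,"roll":0,"claw":-0.6}
  ]
}}

```text
clock: 12.75
tool_pos: [649.9, -208.0, 1.8]
ee_rot: [0.0, 0.707, -0.707, -0.0]
force: [0.0, 0.3, -0.4]
width: 0.801
```

```bash
python3 -c "
from h import *
im,c,s=snap('w')
cv2.imwrite('pics/w11.png',im[:,:,::-1])
np.savez('w11.npz',im=im,R=c[0],t=c[1],K=c[2])
shift((650,-150,3),-90)
"
```

```text
clock 12.8 pos [ 649.9 -208.     1.8] yaw -89.97 tilt [-0.  0. -1.] j [-0.07  0.7  -0.08 -0.   -0.8   0.07] w 0.803 F [ 0.4 -0.6 -0.2]
shift [-58.   -0.1  -1.2] roll 0.000508195042983427
```

View pics/w11.png

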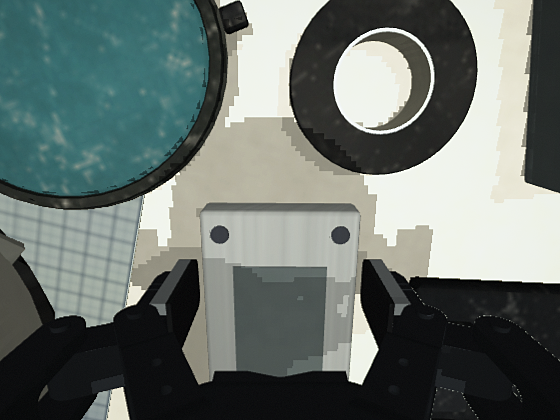

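{"api": "apply_moves", "payload": {
  "series": [
    {"x":-10,"y":0,"z":-1,"roll":0,"claw":-0.6},
    {"x":-26,"y":0,"z":-1,"roll":0,"claw":-0.6},
    {"x":-44,"y":0,"z":-1,"roll":0,"claw":-0.6},
    {"x":-55,"y":0,"z":-1,"roll":0,"claw":-0.6},
    {"x":-58,"y":0,"z":-1,"roll":0,"claw":-0.6},
    {"x":-58,"y":0,"z":-1,"roll":0,"claw":-0.6}
  ]
}}

```text
clock: 13.4
tool_pos: [650.0, -148.9, 3.1]
ee_rot: [-0.0, 0.708, -0.706, 0.0]
force: [0.2, -0.0, 0.7]
width: 0.8
```

{"api": "apply_moves", "payload": {
  "series": [
    {"x":0,"y":0,"z":0,"roll":0,"claw":1},
    {"x":0,"y":0,"z":0,"roll":0,"claw":1},
    {"x":0,"y":0,"z":0,"roll":0,"claw":1},
    {"x":0,"y":0,"z":0,"roll":0,"claw":1}
  ],
  "squeeze": 60
}}

```text
clock: 13.8
tool_pos: [650.4, -150.3, 3.6]
ee_rot: [-0.0, 0.707, -0.707, 0.0]
force: [-0.0, 2.0, 3.8]
width: 0.682
```

```bash
python3 -c "
from h import *
im,c,s=snap('w')
cv2.imwrite('pics/w12.png',im[:,:,::-1])
np.savez('w12.npz',im=im,R=c[0],t=c[1],K=c[2])
shift((650,-150,3),-90)
"
```

```text
clock 13.85 pos [ 650.4 -150.3    3.6] yaw -89.99 tilt [ 0.001 -0.    -1.   ] j [ 0.01  0.67 -0.12  0.   -0.77 -0.01] w 0.683 F [0.3 1.6 3.9]
shift [-0.3  0.4  0.6] roll 0.0002534675275748389
```

View pics/w12.png

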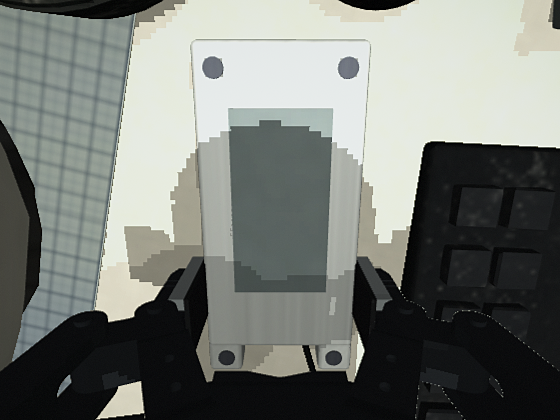

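```bash
cat > ov.py <<'E'
from h import *
def world(p,obj):
    obj=np.array(obj,float);ca,sa=np.cos(p[2]),np.sin(p[2]); return np.c_[p[0]+ca*obj[:,0]-sa*obj[:,1],p[1]+sa*obj[:,0]+ca*obj[:,1],obj[:,2]]
def rect(a,b,z,x0=0): return [(x0-a,-b,z),(x0+a,-b,z),(x0+a,b,z),(x0-a,b,z)]
def overlay(im,c,p,loops,roi,s,name):
    u0,v0,w,h=roi; o=cv2.resize(im[v0:v0+h,u0:u0+w,::-1],None,fx=s,fy=s,interpolation=cv2.INTER_CUBIC)
    for L,col in loops:
        q=(proj(c,world(p,L))-[u0,v0]+.5)*s-.5
        cv2.polylines(o,[np.round(q*8).astype(int)],True,col,1,cv2.LINE_AA,3)
    cv2.imwrite(name,o)
E
python3 - <<'E'
from ov import *
p=[506,65.5,-.249]
L=[(rect(63,28,50),(0,0,255)),(rect(80,42,8),(255,0,0)),(rect(59,24,50),(0,200,255)),([(59,-12,60),(65,-12,60),(65,12,60),(59,12,60)],(255,0,255)),([(-64,34,82),(-14,34,82),(-14,42,82),(-64,42,82)],(0,255,0)),([(-64,-34,82),(-14,-34,82),(-14,-42,82),(-64,-42,82)],(0,255,0))]
im,c=load("w2.npz"); overlay(im,c,p,L,(220,90,160,220),2.7,"pics/o2.png")
im,c=load("w4.npz"); overlay(im,c,p,L,(110,40,310,340),1.75,"pics/o4.png")
E
```

```text
(no output)
```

View pics/o2.png

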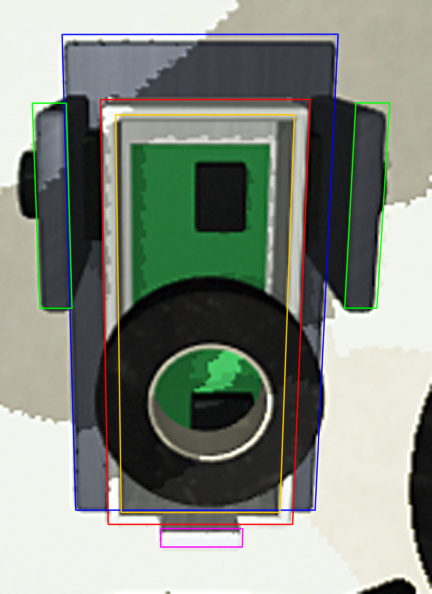

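View pics/o4.png

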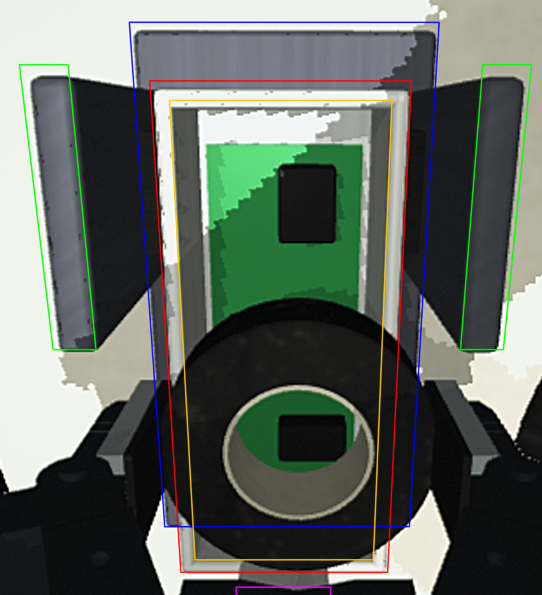

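```bash
cat > ba.py <<'E'
from ov import *
def obs(l,off,s): return [((u+.5)/s-.5+off[0],(v+.5)/s-.5+off[1]) for u,v in l]
# image left = box -y
o2=obs([(64,42),(334,44),(77,510),(103,99),(308,99),(110,519),(41,310),(72,308),(349,308),(378,310),(37,106),(387,106)],(220,90),2.7)
P2=[(-80,-42,8),(-80,42,8),(80,-42,8),(-63,-28,50),(-63,28,50),(63,-28,50),(-14,-42,82),(-14,-34,82),(-14,34,82),(-14,42,82),(-64,-42,82),(-64,42,82)]
o4=obs([(136,33),(436,32),(154,90),(410,90),(183,571),(387,567),(172,108),(32,78),(70,77),(62,351),(97,350),(484,78),(524,80),(501,351),(463,350)],(110,40),1.75)
P4=[(-80,-42,8),(-80,42,8),(-63,-28,50),(-63,28,50),(63,-28,50),(63,28,50),(-59,-24,50),(-64,-42,82),(-64,-34,82),(-14,-42,82),(-14,-34,82),(-64,34,82),(-64,42,82),(-14,42,82),(-14,34,82)]
c2=load("w2.npz")[1]; c4=load("w4.npz")[1]
def mod(c,m):
    dR=R.from_rotvec(m[3:6]).as_matrix(); return dR@c[0],dR@c[1]+m[:3],c[2]
def run(bevel):
    sh=lambda P:[(x-bevel*np.sign(x) if abs(x)>20 else x,y,z) for x,y,z in P]
    def f(v):
        p,m=v[:3],v[3:]
        return np.r_[(proj(mod(c2,m),world(p,P2))-o2).ravel(),(proj(mod(c4,m),world(p,P4))-o4).ravel(),np.array(m[:3])/2,np.array(m[3:])/.01]
    r=least_squares(f,[506,65.5,-.249]+[0]*6,x_scale=[1,1,.01,1,1,1,.01,.01,.01],loss="soft_l1")
    print(r.x.round(3),r.cost); print(r.fun[:54].reshape(-1,2).round(1).tolist()); return r.x
if __name__=="__main__": run(0)
E
python3 ba.py
```

```text
[ 5.07503e+02  6.51640e+01 -2.60000e-01 -1.10000e-02 -5.08000e-01
  3.19200e+00  2.00000e-03  1.00000e-03 -1.10000e-02] 29.50971058311892
[[-0.1, -1.3], [0.9, -2.1], [-0.1, -0.5], [-0.3, 1.7], [0.3, 1.7], [-0.2, 1.4], [0.7, -0.1], [0.9, 0.7], [-2.2, 0.6], [-1.2, -0.2], [-0.6, 0.7], [0.2, 0.7], [-1.6, -1.7], [0.4, -1.0], [0.5, -0.3], [-0.1, -0.2], [0.7, -1.4], [-0.3, 0.7], [1.2, 0.3], [-0.7, -0.6], [4.6, -0.0], [0.1, 0.6], [3.9, 1.1], [-3.1, -0.5], [0.9, -1.7], [-1.3, 0.4], [-3.3, 1.0]]
```

```bash
python3 - <<'E'
from ov import *
im,c=load("w12.npz"); p=[650.4,-173,np.pi/2]
overlay(im,c,p,[(rect(65,30,20),(0,0,255))],(170,20,220,360),1.6,"pics/o12.png")
E
```

```text
(no output)
```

View pics/o12.png

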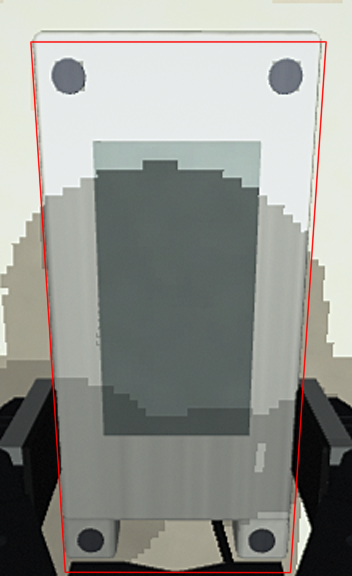

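```bash
cat > ba2.py <<'E'
from ba import *
o12=obs([(35.5,33),(321,33),(68,76),(286,76),(91,541),(262,541)],(170,20),1.6)
o6=obs([(189.5,37),(389,35),(203.5,438),(383.5,434),(214,68),(365,65),(226,419),(361,418)],(170,90),2.5)
c12=load("w12.npz")[1]; c6=load("w6.npz")[1]
def run2(sig_t,sig_r,foc=False):
    def f(v):
        pb,pl,ps,m,(a1,b),fs=v[:3],v[3:6],v[6:9],v[9:15],v[15:17],v[17]
        K=lambda c:(c[0],c[1],c[2]*np.array([[fs,1,1],[1,fs,1],[1,1,1]]))
        s=lambda z:[(-a1,-b,z),(-a1,b,z),(a1,-b,z),(a1,b,z)]
        L12=[(-65,-30,20),(-65,30,20)]+s(20); L6=rect(65,30,28); L6=[L6[0],L6[3],L6[1],L6[2]]+s(28)
        return np.r_[(proj(K(mod(c2,m)),world(pb,P2))-o2).ravel(),(proj(K(mod(c4,m)),world(pb,P4))-o4).ravel(),
          2*(proj(K(mod(c12,m)),world(pl,L12))-o12).ravel(),(proj(K(mod(c6,m)),world(ps,L6))-o6).ravel(),np.array(m[:3])/sig_t,np.array(m[3:])/sig_r,(fs-1)/(.02 if foc else 1e-5),(pl[2]-np.pi/2)/.003]
    x0=[506,65.5,-.249,650.4,-173,np.pi/2,482,-298,.145]+[0]*6+[57,22.5,1]
    r=least_squares(f,x0,x_scale=[1,1,.01]*3+[1,1,1,.01,.01,.01,1,1,.01],loss="soft_l1")
    v=r.x; print("box",v[:3].round(3),"lid",v[3:6].round(3),"stand lid",v[6:9].round(3),"m",v[9:15].round(3),"ab",v[15:17].round(2),"f",v[17].round(4),"cost",round(r.cost,1))
    return r
if __name__=="__main__":
    for a in [(2,.01,False),(2,.01,True),(10,.03,False),(1,.005,True)]:
        r=run2(*a)
    print(r.fun.round(1)[:82].reshape(-1,2).tolist())
E
python3 ba2.py
```

```text
box [ 5.07803e+02  6.56490e+01 -2.49000e-01] lid [ 650.437 -173.88     1.57 ] stand lid [ 4.82622e+02 -2.96926e+02  1.45000e-01] m [-6.400e-02 -5.750e-01  2.558e+00  1.000e-03 -1.000e-03 -1.000e-03] ab [57.87 22.91] f 1.0 cost 53.8
box [ 5.07773e+02  6.56650e+01 -2.50000e-01] lid [ 650.434 -173.889    1.57 ] stand lid [ 4.82579e+02 -2.96909e+02  1.45000e-01] m [-6.500e-02 -5.330e-01  2.099e+00  1.000e-03 -1.000e-03 -1.000e-03] ab [57.89 22.91] f 0.9966 cost 53.6
box [ 5.10565e+02  6.64990e+01 -2.50000e-01] lid [ 648.93  -171.405    1.57 ] stand lid [ 4.84867e+02 -2.95108e+02  1.45000e-01] m [-1.568e+00 -2.965e+00  1.914e+00  1.000e-03 -1.000e-03 -1.000e-03] ab [57.89 22.91] f 1.0 cost 53.1
box [ 5.07537e+02  6.56650e+01 -2.49000e-01] lid [ 650.495 -174.114    1.57 ] stand lid [ 4.82350e+02 -2.97006e+02  1.45000e-01] m [-1.700e-02 -2.850e-01  1.673e+00  1.000e-03 -1.000e-03 -1.000e-03] ab [57.87 22.89] f 0.9936 cost 54.5
[[-0.1, -0.7], [0.8, -1.6], [0.1, -0.3], [-0.4, 2.2], [0.2, 2.2], [-0.2, 1.6], [0.6, 0.4], [0.8, 1.1], [-2.3, 1.0], [-1.3, 0.3], [-0.7, 1.2], [0.1, 1.1], [-1.6, -1.8], [0.8, -1.2], [0.2, -0.5], [0.3, -0.5], [0.7, -0.7], [0.0, 1.4], [0.9, 0.2], [-1.9, -1.2], [3.5, -0.6], [-0.7, 1.2], [3.3, 1.7], [-2.2, -1.2], [2.1, -2.4], [-0.5, 1.0], [-2.6, 1.6], [-4.3, 7.1], [1.3, 7.1], [0.3, -0.5], [-0.2, -0.4], [-0.1, -1.8], [0.3, -1.6], [-0.3, 1.4], [0.3, 0.9], [0.8, 0.1], [-0.6, 0.7], [-0.2, -1.3], [0.2, -1.1], [-0.1, -0.1], [0.1, -0.5]]
```

```bash
sed -e 's/(a1,b),fs=/(a1,b),fs,e=/; s/v\[15:17\],v\[17\]$/v[15:17],v[17],v[18]/; s/(-a1,-b,z),(-a1,b,z),(a1,-b,z),(a1,b,z)/(e-a1,-b,z),(e-a1,b,z),(e+a1,-b,z),(e+a1,b,z)/; s/\[57,22.5,1\]/[57,22.5,1,0]/; s/1,1,.01\],loss/1,1,.01,1],loss/; s/print("box"/print("e",v[18].round(2),"box"/' ba2.py > ba3.py; cat >> ba3.py <<'E'
    for a in [(2,.01,False),(10,.03,False)]:
        v=run2(*a).x
        d=np.array([650.4,-150.3])-v[3:5]; ox=d@[np.cos(v[5]),np.sin(v[5])]; oy=d@[-np.sin(v[5]),np.cos(v[5])]
        b=v[2]; print("target TCP",v[0]+ox*np.cos(b)-oy*np.sin(b),v[1]+ox*np.sin(b)+oy*np.cos(b),"yaw",np.degrees(b)-180-(np.degrees(v[5])-90.01))
E
python3 ba3.py
```

```text
e 1.73 box [ 5.0762e+02  6.5550e+01 -2.5000e-01] lid [ 650.518 -175.305    1.57 ] stand lid [ 4.81972e+02 -2.97145e+02  1.45000e-01] m [-2.000e-03 -5.040e-01  3.305e+00  2.000e-03 -1.000e-03 -1.000e-03] ab [58.38 23.04] f 1.0 cost 35.6
e 1.73 box [ 5.07605e+02  6.55630e+01 -2.50000e-01] lid [ 650.517 -175.303    1.57 ] stand lid [ 4.81874e+02 -2.97138e+02  1.45000e-01] m [-4.000e-03 -4.750e-01  2.777e+00  2.000e-03 -1.000e-03 -1.000e-03] ab [58.39 23.04] f 0.996 cost 35.4
e 1.75 box [ 5.07717e+02  6.55360e+01 -2.50000e-01] lid [ 650.502 -175.217    1.57 ] stand lid [ 4.82061e+02 -2.97119e+02  1.45000e-01] m [-1.800e-02 -6.090e-01  3.317e+00  2.000e-03 -1.000e-03 -1.000e-03] ab [58.39 23.05] f 1.0 cost 34.7
e 1.7 box [ 5.07417e+02  6.56150e+01 -2.50000e-01] lid [ 650.523 -175.471    1.57 ] stand lid [ 4.81623e+02 -2.97172e+02  1.45000e-01] m [-2.000e-03 -2.770e-01  2.415e+00  2.000e-03 -1.000e-03 -1.000e-03] ab [58.37 23.04] f 0.9933 cost 36.6
[[0.1, -0.7], [0.7, -1.5], [0.1, -0.7], [-0.3, 2.2], [0.1, 2.1], [-0.1, 1.2], [0.7, 0.1], [0.9, 0.9], [-2.5, 0.8], [-1.6, 0.1], [-0.5, 1.2], [-
[... 305 characters left out ...]
0], [0.8, -1.0], [-0.7, -0.4], [-0.3, -0.5], [0.3, -0.3], [-0.2, 1.2], [0.1, 0.8]]
e 1.73 box [ 5.0762e+02  6.5550e+01 -2.5000e-01] lid [ 650.518 -175.305    1.57 ] stand lid [ 4.81972e+02 -2.97145e+02  1.45000e-01] m [-2.000e-03 -5.040e-01  3.305e+00  2.000e-03 -1.000e-03 -1.000e-03] ab [58.38 23.04] f 1.0 cost 35.6
target TCP 531.8838475935669 59.508085971083126 yaw -194.24165583212147
e 1.75 box [ 5.07717e+02  6.55360e+01 -2.50000e-01] lid [ 650.502 -175.217    1.57 ] stand lid [ 4.82061e+02 -2.97119e+02  1.45000e-01] m [-1.800e-02 -6.090e-01  3.317e+00  2.000e-03 -1.000e-03 -1.000e-03] ab [58.39 23.05] f 1.0 cost 34.7
target TCP 531.8920705010438 59.50000302080929 yaw -194.24292709472655
```

```bash
python3 - <<'E'
from ba2 import *
print(-c12[0].T@c12[1], c12[0].round(4))
o=np.array(o12)
for i,j in ((0,1),(2,3),(4,5)): print(back(c12,(o[i]+o[j])/2,20))
o=np.array(o4)
print(-c4[0].T@c4[1], c4[0].round(4))
n=np.array([.2464,.9692,0])
for i,j,z in ((0,1,8),(2,3,50),(4,5,50),(7,12,82),(9,13,82)): print(back(c4,(o[i]+o[j])/2,z)@n)
o=np.array(o2)
print(-c2[0].T@c2[1], c2[0].round(4))
for i,j,z in ((0,1,8),(3,4,50),(6,9,82),(10,11,82)): print(back(c2,(o[i]+o[j])/2,z)@n)
E
```

```text
[ 650.53157519 -219.1381277   145.43334277] [[-1.000e+00 -1.000e-04 -2.300e-03]
 [-7.000e-04  9.613e-01  2.755e-01]
 [ 2.200e-03  2.755e-01 -9.613e-01]]
[ 650.33466215 -239.57303679   20.        ]
[ 650.58238172 -231.43637752   20.        ]
[ 650.63713188 -117.75903697   20.        ]
[452.22450736  82.88396455 190.27900168] [[ 2.464e-01  9.692e-01  6.000e-04]
 [ 9.302e-01 -2.367e-01  2.804e-01]
 [ 2.719e-01 -6.860e-02 -9.599e-01]]
188.77061810370225
188.54045767808142
188.4895728870216
188.62667325121149
188.8569427805468
[427.91192105  73.81005291 312.17526922] [[ 2.470e-01  9.690e-01 -8.000e-04]
 [ 9.309e-01 -2.371e-01  2.778e-01]
 [ 2.690e-01 -6.940e-02 -9.606e-01]]
188.00046332095482
188.35961947471665
188.5819956519965
188.51711838956416
```

```bash
python3 - <<'E'
from h import *
for i in range(4):
    s=arm.sense(); M=axes(s); print(s["clock"],s["tool_pos"].round(2),M[:,0].round(4),M[:,2].round(4))
    f=arm.grab_frame("wrist")
    if i==0: print(f["mount"])
print((M@f["mount"][:3,3]).round(2))
E
```

```text
13.85 [ 650.38 -150.28    3.61] [ 3.e-04 -1.e+00  2.e-04] [ 1.3e-03 -2.0e-04 -1.0e+00]
[[-1.21572969e-04 -9.61285798e-01 -2.75553260e-01  6.88863419e+01]
 [ 9.99999502e-01  1.56073801e-04 -9.85669475e-04 -3.24985778e-01]
 [ 9.90516713e-04 -2.75553243e-01  9.61285301e-01 -1.41805311e+02]
 [ 0.00000000e+00  0.00000000e+00  0.00000000e+00  1.00000000e+00]]
13.9 [ 650.37 -150.24    3.6 ] [ 4.e-04 -1.e+00  2.e-04] [ 1.3e-03 -2.0e-04 -1.0e+00]
13.95 [ 650.39 -150.24    3.62] [ 4.e-04 -1.e+00  2.e-04] [ 1.3e-03 -2.0e-04 -1.0e+00]
14.0 [ 650.42 -150.25    3.63] [ 4.e-04 -1.e+00  3.e-04] [ 1.4e-03 -3.0e-04 -1.0e+00]
[  0.16 -68.85 141.82]
```

```bash
python3 - <<'E'
from h import *
p=None
for i in range(3):
    f=arm.grab_frame("wrist"); print(f["mount"][:3,3].round(2),R.from_matrix(f["mount"][:3,:3]).as_rotvec().round(4), f["intrinsics"][0,[0,2]])
    if p is not None: print(np.abs(p.astype(int)-f["img"]).mean())
    p=f["img"]
E
```

```text
[  68.89   -0.33 -141.81] [-0.2183 -0.2199  1.5596] [354.7261343  279.71065391]
[  68.89   -0.33 -141.81] [-0.2183 -0.2199  1.5596] [354.7261343  279.71065391]
0.8793920068027211
[  68.89   -0.33 -141.81] [-0.2183 -0.2199  1.5596] [354.7261343  279.71065391]
0.8814937641723356
```

```bash
python3 - <<'E'
from h import *
A=np.array([[-1.23330747e-04,-9.60859846e-01,-2.77034910e-01,6.93851380e+01],[9.99999127e-01,2.46030507e-04,-1.29850593e-03,1.07169317],[1.31584125e-03,-2.77034829e-01,9.60858976e-01,-1.41804836e+02],[0,0,0,1]])
B=arm.grab_frame("wrist")["mount"]
for n in ("w2","w4","w5","w6","w11","w12"):
    Rm,t,K=load(n+".npz")[1]; C=np.eye(4);C[:3,:3]=Rm.T;C[:3,3]=-Rm.T@t
    for M in (A,B): T=C@np.linalg.inv(M); print(n,T[:3,3].round(2),T[:3,2].round(4))
E
```

```text
w2 [495.01  55.68 170.42] [ 9.e-04  3.e-04 -1.e+00]
w2 [495.07  57.06 170.53] [ 2.3e-03 -4.0e-04 -1.0e+00]
w4 [519.76  64.89  48.72] [ 0.0039  0.001  -1.    ]
w4 [519.82  66.27  48.83] [ 5.3e-03  3.0e-04 -1.0e+00]
w5 [ 614.37 -290.74  146.81] [ 1.6e-03 -2.0e-04 -1.0e+00]
w5 [ 613.92 -289.44  146.92] [ 3.1e-03 -3.0e-04 -1.0e+00]
w6 [ 487.69 -302.51  158.67] [ 1.9e-03 -2.0e-04 -1.0e+00]
w6 [ 487.24 -301.2   158.77] [ 3.5e-03 -3.0e-04 -1.0e+00]
w11 [ 651.22 -207.72    1.66] [-5.0e-04 -1.5e-03 -1.0e+00]
w11 [ 649.87 -208.      1.77] [-1.e-04  0.e+00 -1.e+00]
w12 [ 651.73 -149.98    3.52] [ 0.001  -0.0016 -1.    ]
w12 [ 650.38 -150.26    3.62] [ 1.3e-03 -1.0e-04 -1.0e+00]
```

```bash
cat > ba4.py <<'E'
from ba2 import *
def modw(c,e,w):
    C=-c[0].T@c[1]-np.array(e); Rn=c[0]@R.from_rotvec(w).as_matrix(); return Rn,-Rn@C,c[2]
def run4(sr=.003,ezs=4,foc=1e-5,loss="soft_l1"):
    def f(v):
        pb,pl,ps,e,w,(a1,b,es),fs=v[:3],v[3:6],v[6:9],v[9:12],v[12:15],v[15:18],v[18]
        K=lambda c:(lambda q:(q[0],q[1],q[2]*np.array([[fs,1,1],[1,fs,1],[1,1,1]])))(modw(c,e,w))
        s=lambda z:[(es-a1,-b,z),(es-a1,b,z),(es+a1,-b,z),(es+a1,b,z)]
        L12=[(-65,-30,20),(-65,30,20)]+s(20); L6=rect(65,30,28); L6=[L6[0],L6[3],L6[1],L6[2]]+s(28)
        return np.r_[(proj(K(c2),world(pb,P2))-o2).ravel(),(proj(K(c4),world(pb,P4))-o4).ravel(),(proj(K(c12),world(pl,L12))-o12).ravel(),(proj(K(c6),world(ps,L6))-o6).ravel(),(e[0]-.325)/.05,(e[1]-1.293)/.05,e[2]/ezs,np.array(w)/sr,(fs-1)/foc,(pl[2]-np.pi/2)/.003]
    x0=[506,65.5,-.249,650.4,-173,np.pi/2,482,-298,.145]+[.325,1.293,0,0,0,0]+[57,22.5,0,1]
    r=least_squares(f,x0,x_scale=[1,1,.01]*3+[1,1,1,.01,.01,.01,1,1,1,.01],loss=loss)
    v=r.x; print("box",v[:3].round(3),"lid",v[3:6].round(4),"e",v[9:15].round(3),"ab",v[15:18].round(2),"f",v[18].round(4),"cost",round(r.cost,1))
    d=np.array([650.4,-150.26])-v[3:5]; ox=d@[np.cos(v[5]),np.sin(v[5])]; oy=d@[-np.sin(v[5]),np.cos(v[5])]
    b=v[2]; print("  ox,oy",ox,oy,"target TCP",v[0]+ox*np.cos(b)-oy*np.sin(b),v[1]+ox*np.sin(b)+oy*np.cos(b),"yaw",np.degrees(b)-180-(np.degrees(v[5])-90))
    return r
if __name__=="__main__":
    for a in [(.003,4),(.001,4),(.01,4),(.003,4,.02),(.003,4,1e-5,"linear")]: r=run4(*a)
    print(r.fun.round(1)[:82].reshape(-1,2).tolist())
E
python3 ba4.py
```

```text
box [ 5.07731e+02  6.40760e+01 -2.49000e-01] lid [ 650.5009 -176.4142    1.5702] e [ 3.250e-01  1.293e+00 -3.229e+00  0.000e+00  2.000e-03  0.000e+00] ab [58.16 22.98  1.53] f 1.0 cost 32.8
  ox,oy 26.154168149505864 0.11638432216077259 target TCP 533.1057049697562 57.73790582948714 yaw -194.2453853123824
box [ 5.07539e+02  6.41190e+01 -2.49000e-01] lid [ 650.3116 -176.3914    1.5703] e [ 3.250e-01  1.293e+00 -3.297e+00  0.000e+00  1.000e-03  0.000e+00] ab [58.19 22.99  1.57] f 1.0 cost 33.2
  ox,oy 26.131474306217818 -0.07435001982227443 target TCP 532.8454190592334 57.60521913497709 yaw -194.23936974929916
box [ 5.07834e+02  6.40520e+01 -2.49000e-01] lid [ 650.6049 -176.4249    1.5702] e [ 3.250e-01  1.293e+00 -3.187e+00  0.000e+00  3.000e-03  0.000e+00] ab [58.14 22.97  1.51] f 1.0 cost 32.6
  ox,oy 26.16472198860545 0.22179779141840986 target TCP 533.2445736662503 57.810154456700815 yaw -194.2500966944993
box [ 5.07644e+02  6.41010e+01 -2.49000e-01] lid [ 650.5039 -176.4897    1.5702] e [ 3.250e-01  1.293e+00 -2.891e+00  0.000e+00  2.000e-03  0.000e+00] ab [58.17 22.98  1.54] f 0
[... 267 characters left out ...]
e-03  0.000e+00] ab [57.94 22.9   1.3 ] f 1.0 cost 54.7
  ox,oy 26.13794520135972 0.1242458504445856 target TCP 533.0829642629608 57.68553163930423 yaw -194.23146169414179
[[0.0, -1.3], [1.2, -2.1], [0.1, -0.4], [-0.3, 1.8], [0.5, 1.8], [-0.1, 1.6], [0.6, 0.1], [0.9, 0.9], [-2.1, 0.9], [-1.1, 0.1], [-0.7, 0.9], [0.4, 0.8], [-1.6, -2.0], [0.8, -1.4], [0.2, -0.4], [0.1, -0.5], [0.6, -1.1], [-0.1, 1.2], [1.0, 0.2], [-1.5, -0.8], [3.8, -0.2], [-0.5, 0.8], [3.4, 1.4], [-2.9, -0.8], [1.3, -1.9], [-1.1, 0.8], [-3.2, 1.4], [-1.8, 0.1], [0.9, 0.1], [0.6, 0.2], [-0.0, 0.2], [0.0, -0.5], [0.3, -0.2], [-0.4, 0.4], [0.4, -0.2], [0.6, -0.4], [-0.6, 0.2], [-0.3, -0.6], [0.3, -0.4], [-0.2, 0.8], [0.1, 0.5]]
```

{"api": "apply_moves", "payload": {
  "series": [
    {"x":0,"y":0,"z":-5,"roll":0,"claw":1},
    {"x":0,"y":0,"z":-15,"roll":0,"claw":1},
    {"x":0,"y":0,"z":-35,"roll":0,"claw":1},
    {"x":0,"y":0,"z":-60,"roll":0,"claw":1},
    {"x":0,"y":0,"z":-90,"roll":0,"claw":1},
    {"x":-6,"y":4,"z":-115,"roll":0.05,"claw":1},
    {"x":-18,"y":10,"z":-132,"roll":0.16,"claw":1},
    {"x":-36,"y":20,"z":-140,"roll":0.3,"claw":1},
    {"x":-54,"y":30,"z":-140,"roll":0.44,"claw":1},
    {"x":-72,"y":40,"z":-140,"roll":0.58,"claw":1},
    {"x":-90,"y":50,"z":-140,"roll":0.72,"claw":1},
    {"x":-106,"y":60,"z":-140,"roll":0.86,"claw":1}
  ]
}}

```text
clock: 15.45
tool_pos: [588.7, -43.5, 142.9]
ee_rot: [-0.0, -0.345, 0.938, 0.0]
force: [-0.1, 0.2, -0.9]
width: 0.685
```

```bash
python3 -c "
from h import *
shift((532.7,57.8,140),165.76)
"
```

```text
clock 15.45 pos [588.7 -43.5 142.9] yaw -139.6 tilt [-0.001  0.    -1.   ] j [ 0.2   0.4  -0.2  -0.   -0.97 -1.07] w 0.685 F [-0.1  0.2 -0.9]
shift [-23.  113.5   3. ] roll 0.953707047870386
```

{"api": "apply_moves", "payload": {
  "series": [
    {"x":-3,"y":16,"z":0,"roll":0.14,"claw":1},
    {"x":-7,"y":33,"z":0,"roll":0.28,"claw":1},
    {"x":-11,"y":52,"z":0,"roll":0.42,"claw":1},
    {"x":-15,"y":71,"z":0,"roll":0.56,"claw":1},
    {"x":-19,"y":88,"z":0,"roll":0.7,"claw":1},
    {"x":-21,"y":101,"z":0,"roll":0.82,"claw":1},
    {"x":-23,"y":110,"z":0,"roll":0.92,"claw":1},
    {"x":-23,"y":114.5,"z":0,"roll":0.957,"claw":1},
    {"x":-23,"y":114.5,"z":0,"roll":0.957,"claw":1},
    {"x":-23,"y":114.5,"z":0,"roll":0.957,"claw":1}
  ]
}}

```text
clock: 16.45
tool_pos: [532.3, 57.5, 143.1]
ee_rot: [-0.0, 0.122, 0.993, -0.0]
force: [0.6, -0.3, -0.4]
width: 0.685
```

```bash
python3 -c "
from h import *
im,c,s=snap('w')
cv2.imwrite('pics/w13.png',im[:,:,::-1])
np.savez('w13.npz',im=im,R=c[0],t=c[1],K=c[2])
shift((532.7,57.8,140),165.76)
"
```

```text
clock 16.5 pos [532.4  57.4 143. ] yaw 165.95 tilt [-0. -0. -1.] j [ 0.41  0.32 -0.34  0.   -0.92 -2.23] w 0.685 F [ 0.1 -0.1 -1.1]
shift [-0.2  0.5  3. ] roll 0.0032366438707469945
```

View pics/w13.png

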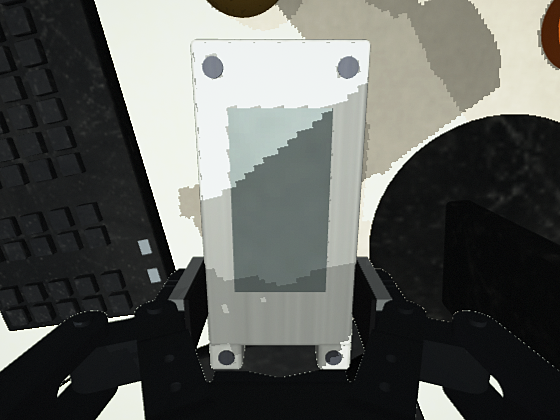

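{"api": "apply_moves", "payload": {
  "series": [
    {"x":-0.2,"y":0.5,"z":15,"roll":0.003,"claw":1},
    {"x":-0.2,"y":0.5,"z":35,"roll":0.003,"claw":1},
    {"x":-0.2,"y":0.5,"z":46,"roll":0.003,"claw":1},
    {"x":-0.2,"y":0.5,"z":50,"roll":0.003,"claw":1},
    {"x":-0.2,"y":0.5,"z":50,"roll":0.003,"claw":1},
    {"x":-0.2,"y":0.5,"z":50,"roll":0.003,"claw":1}
  ]
}}

```text
clock: 17.1
tool_pos: [533.4, 58.2, 93.6]
ee_rot: [0.001, 0.124, 0.992, 0.0]
force: [-0.4, 0.6, -1.3]
width: 0.686
```

```bash
python3 -c "
from h import *
im,c,s=snap('w')
cv2.imwrite('pics/w14.png',im[:,:,::-1])
np.savez('w14.npz',im=im,R=c[0],t=c[1],K=c[2])
shift((532.7,57.8,140),165.76)
f=arm.grab_frame('scene');np.savez('s14.npz',im=f['img']);crop(f['img'],255,165,90,80,7,'pics/s14.png')
"
```

```text
clock 17.15 pos [533.4  58.3  93.8] yaw 165.77 tilt [ 0.002  0.    -1.   ] j [ 0.41  0.38 -0.39  0.   -0.8  -2.23] w 0.683 F [-0.6 -0.7 -1.7]
shift [  0.5  -0.6 -46.2] roll 0.00010613052330197599
```

View pics/w14.png

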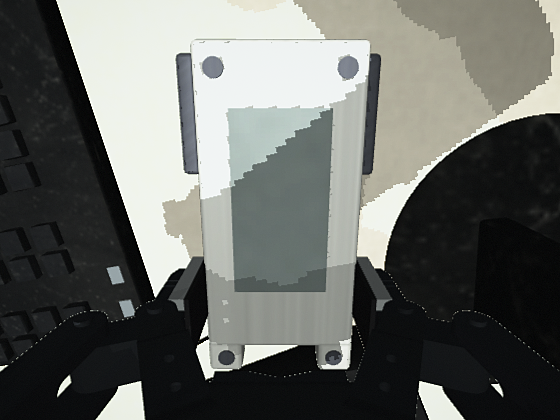

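View pics/s14.png

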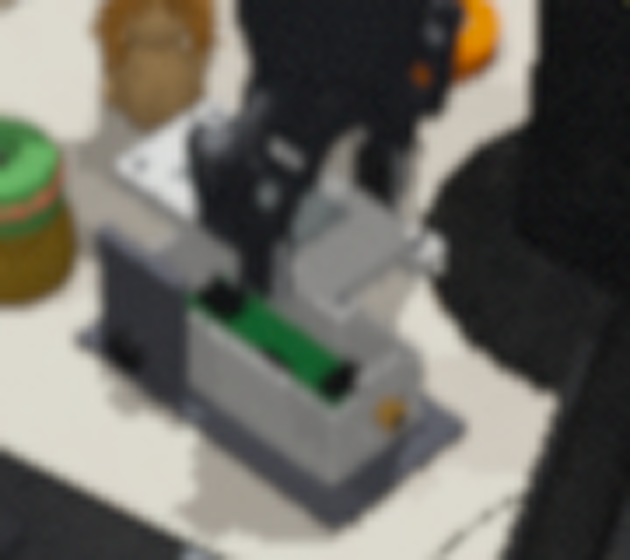

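```bash
python3 - <<'E'
from ba4 import *
r=run4(); v=r.x; c=modw(load("w14.npz")[1],v[9:12],v[12:15])
b=-.249; X=np.array([np.cos(b),np.sin(b),0]);Y=np.array([-np.sin(b),np.cos(b),0])
T=np.array([533.4,58.25,93.8])
for n,uv,z in [("cheek near L",(178,54),82),("near R",(379,54),82),("far L",(184,173.5),82),("far R",(373,174),82),("lid plain mid",(280.5,40.5),110.2),("scr",(212.5,67.5),110.2),("scr",(348,67.5),110.2),("scr",(226.5,358),110.2),("scr",(335,358),110.2)]:
    P=back(c,uv,z)-T; print(n,(P@X).round(2),(P@Y).round(2))
P=v[:2]-T[:2]; print("box centre from BA",P@X[:2],P@Y[:2])
im=load("w14.npz")[0]; crop(im,160,30,240,160,3.3,"pics/w14c.png")
E
```

```text
box [ 5.07731e+02  6.40760e+01 -2.49000e-01] lid [ 650.5009 -176.4142    1.5702] e [ 3.250e-01  1.293e+00 -3.229e+00  0.000e+00  2.000e-03  0.000e+00] ab [58.16 22.98  1.53] f 1.0 cost 32.8
  ox,oy 26.154168149505864 0.11638432216077259 target TCP 533.1057049697562 57.73790582948714 yaw -194.2453853123824
cheek near L -89.91 -41.67
near R -89.92 40.38
far L -40.47 -42.95
far R -40.27 41.61
lid plain mid -90.53 0.11
scr -82.16 -22.87
scr -82.17 22.94
scr 34.62 -23.02
scr 34.6 23.68
box centre from BA -26.313214237537494 -0.6794022836688189
```

View pics/w14c.png

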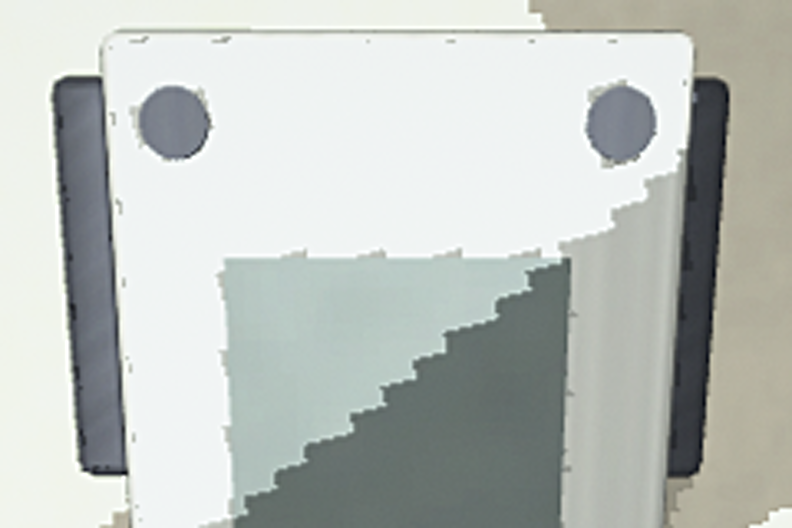

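{"api": "apply_moves", "payload": {
  "series": [
    {"x":0.6,"y":-0.7,"z":10,"roll":0,"claw":1},
    {"x":0.6,"y":-0.7,"z":22,"roll":0,"claw":1},
    {"x":0.6,"y":-0.7,"z":30,"roll":0,"claw":1},
    {"x":0.6,"y":-0.7,"z":32,"roll":0,"claw":1},
    {"x":0.6,"y":-0.7,"z":32,"roll":0,"claw":1},
    {"x":0.6,"y":-0.7,"z":32,"roll":0,"claw":1}
  ]
}}

```text
clock: 17.8
tool_pos: [532.3, 57.7, 61.0]
ee_rot: [0.0, 0.124, 0.992, -0.0]
force: [0.9, 0.1, -1.2]
width: 0.683
```

```bash
python3 -c "
from h import *
im,c,s=snap('w')
cv2.imwrite('pics/w15.png',im[:,:,::-1])
np.savez('w15.npz',im=im,R=c[0],t=c[1],K=c[2])
crop(im,160,30,240,160,3.3,'pics/w15c.png')
shift((532.7,57.8,50),165.76)
f=arm.grab_frame('scene');np.savez('s15.npz',im=f['img']);crop(f['img'],255,165,90,80,7,'pics/s15.png')
"
```

```text
clock 17.85 pos [532.4  57.7  61.3] yaw 165.76 tilt [ 0.001  0.    -1.   ] j [ 0.41  0.42 -0.43  0.   -0.72 -2.23] w 0.684 F [-0.1 -0.6 -0.9]
shift [-0.3  0.1 11.3] roll 2.9444577464005804e-05
```

View pics/w15c.png

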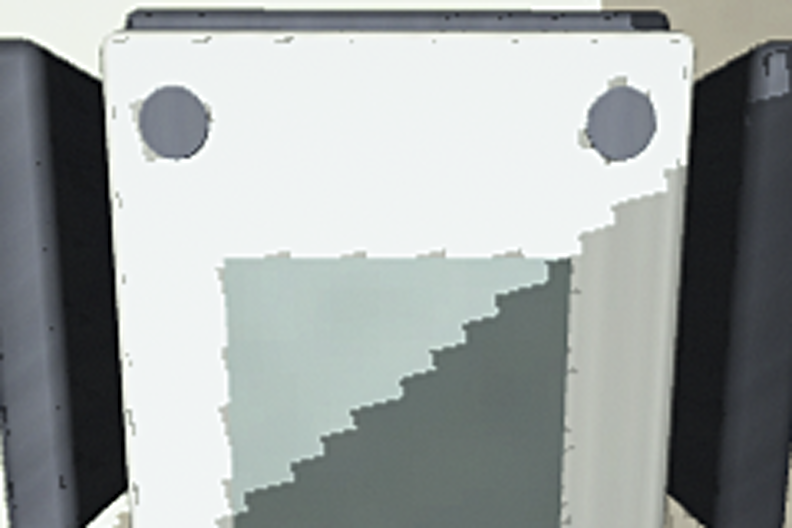

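View pics/s15.png

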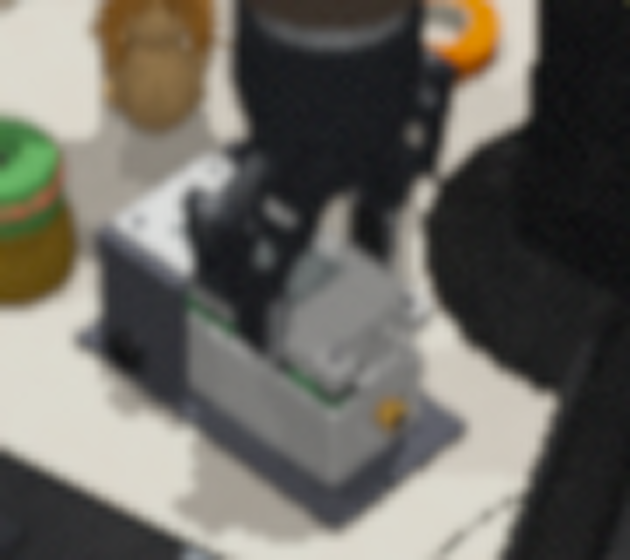

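{"api": "apply_moves", "payload": {
  "series": [
    {"x":0,"y":0,"z":2,"roll":0,"claw":1},
    {"x":0,"y":0,"z":4,"roll":0,"claw":1},
    {"x":0,"y":0,"z":6,"roll":0,"claw":1},
    {"x":0,"y":0,"z":8,"roll":0,"claw":1},
    {"x":0,"y":0,"z":9,"roll":0,"claw":1},
    {"x":0,"y":0,"z":9,"roll":0,"claw":1}
  ]
}}

```text
clock: 18.5
tool_pos: [531.9, 57.6, 51.8]
ee_rot: [-0.0, 0.124, 0.992, -0.0]
force: [0.0, 0.4, -1.6]
width: 0.688
```

{"api": "apply_moves", "payload": {
  "series": [
    {"x":-0.4,"y":0,"z":1,"roll":0,"claw":1},
    {"x":-0.4,"y":0,"z":2,"roll":0,"claw":1},
    {"x":-0.4,"y":0,"z":3,"roll":0,"claw":1},
    {"x":-0.4,"y":0,"z":3,"roll":0,"claw":1}
  ]
}}

```text
clock: 18.9
tool_pos: [532.3, 57.5, 48.9]
ee_rot: [-0.0, 0.124, 0.992, -0.0]
force: [-0.1, -0.3, -2.0]
width: 0.683
```

{"api": "apply_moves", "payload": {
  "series": [
    {"x":0,"y":0,"z":0.7,"roll":0,"claw":1},
    {"x":0,"y":0,"z":1.4,"roll":0,"claw":1},
    {"x":0,"y":0,"z":2,"roll":0,"claw":1},
    {"x":0,"y":0,"z":2,"roll":0,"claw":1}
  ]
}}

```text
clock: 19.3
tool_pos: [532.5, 57.5, 47.6]
ee_rot: [0.0, 0.124, 0.992, -0.0]
force: [-1.5, 0.6, 4.1]
width: 0.678
```

```bash
python3 -c "
from h import *
im,c,s=snap('w')
cv2.imwrite('pics/w16.png',im[:,:,::-1])
f=arm.grab_frame('scene');crop(f['img'],255,165,90,80,7,'pics/s16.png')
shift((532.7,57.8,50),165.76)
"
```

```text
clock 19.4 pos [532.5  57.5  47.6] yaw 165.76 tilt [ 0. -0. -1.] j [ 0.41  0.44 -0.44  0.   -0.69 -2.23] w 0.68 F [-1.4 -0.8  4.5]
shift [-0.2  0.3 -2.4] roll -2.9261985545819505e-07
```

View pics/w16.png

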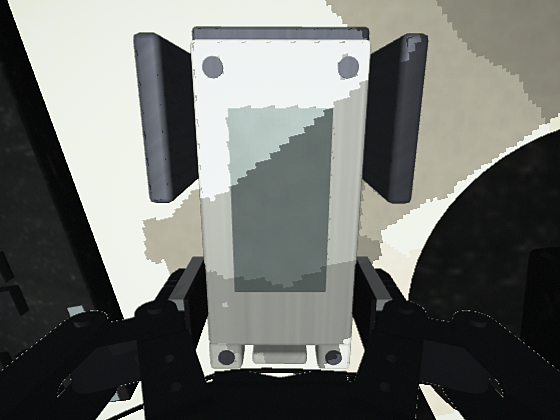

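View pics/s16.png

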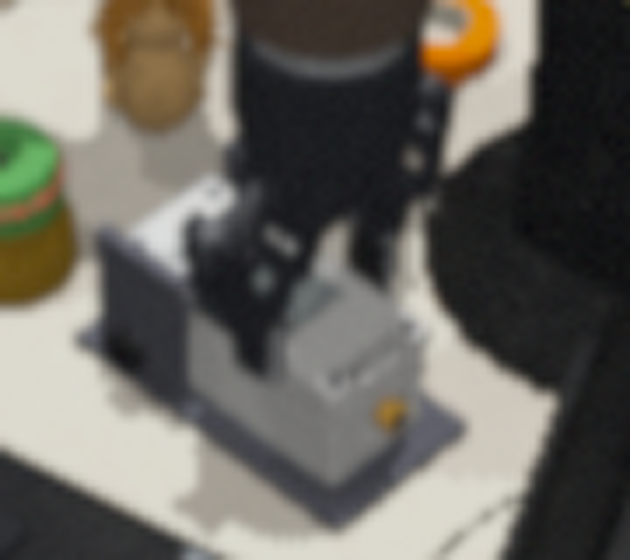

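{"api": "apply_moves", "payload": {
  "series": [
    {"x":0,"y":0,"z":0,"roll":0,"claw":-0.45},
    {"x":0,"y":0,"z":0,"roll":0,"claw":-0.7},
    {"x":0,"y":0,"z":0,"roll":0,"claw":-0.8},
    {"x":0,"y":0,"z":0,"roll":0,"claw":-0.8},
    {"x":0,"y":0,"z":-15,"roll":0,"claw":-0.8},
    {"x":0,"y":0,"z":-45,"roll":0,"claw":-0.8},
    {"x":0,"y":0,"z":-85,"roll":0,"claw":-0.8},
    {"x":0,"y":0,"z":-120,"roll":0,"claw":-0.8},
    {"x":30,"y":0,"z":-120,"roll":0,"claw":-0.8},
    {"x":30,"y":0,"z":-120,"roll":0,"claw":-0.8},
    {"x":30,"y":0,"z":-120,"roll":0,"claw":-0.8}
  ]
}}

```text
clock: 20.5
tool_pos: [503.0, 64.9, 167.2]
ee_rot: [0.0, 0.124, 0.992, 0.0]
force: [1.1, 0.9, -1.1]
width: 0.901
```

```bash
python3 -c "
from h import *
im,c,s=snap('w')
cv2.imwrite('pics/w17.png',im[:,:,::-1])
np.savez('w17.npz',im=im,R=c[0],t=c[1],K=c[2])
crop(im,200,90,170,230,2.6,'pics/w17c.png')
f=arm.grab_frame('scene');crop(f['img'],255,165,90,80,7,'pics/s17.png')
shift((532.7,57.8,50),165.76)
"
```

```text
clock 20.6 pos [503.6  64.9 166.6] yaw 165.76 tilt [-0. -0. -1.] j [ 0.45  0.25 -0.37  0.   -0.95 -2.27] w 0.904 F [ 0.  -0.2  0.7]
shift [-30.    0.4 116.6] roll -7.937872492862311e-05
```

View pics/w17.png

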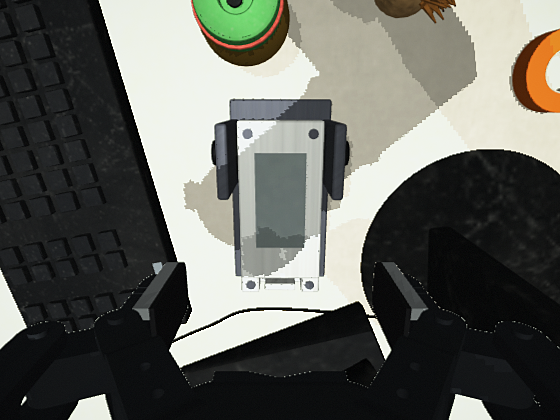

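View pics/w17c.png

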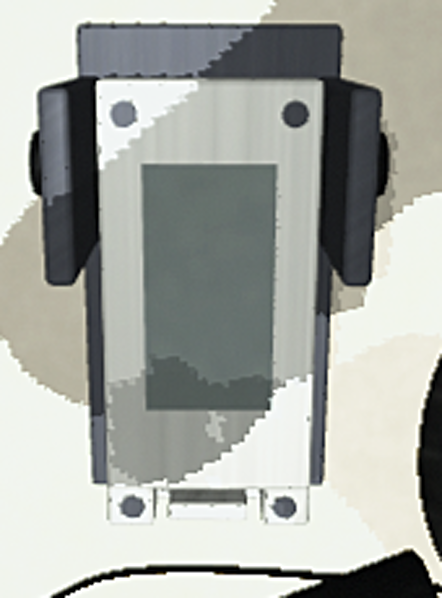

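View pics/s17.png

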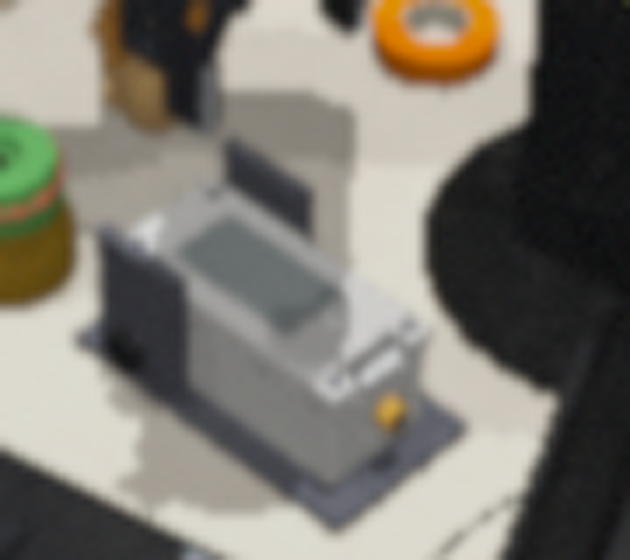

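```bash
python3 - <<'E'
from ba4 import *
v=run4().x; c=modw(load("w17.npz")[1],v[9:12],v[12:15])
b=-.249; X=np.array([np.cos(b),np.sin(b),0]);Y=np.array([-np.sin(b),np.cos(b),0]); O=np.array([507.7,64.1,0])
for n,uv,z in [("cheekTL",(40,87),82),("TR",(381,88),82),("BL",(47,285),82),("BR",(370,285),82),("lidTL",(98,78),64),("TR",(323,78),64),("scr",(124,114),64),("scr",(295,114),64),("scr",(132,506),64),("scr",(284,506),64),("prong",(108,523),64),("prong",(309,523),64),("tabL",(170,504),60),("tabR",(246,504),60),("base",(79,26),8),("base",(342,26),8)]:
    P=back(c,obs([uv],(200,90),2.6)[0],z)-O; print(n,(P@X).round(1),(P@Y).round(1))
f=arm.grab_frame("top"); crop(f["img"],370,120,75,110,5,"pics/t17.png")
E
```

```text
box [ 5.07731e+02  6.40760e+01 -2.49000e-01] lid [ 650.5009 -176.4142    1.5702] e [ 3.250e-01  1.293e+00 -3.229e+00  0.000e+00  2.000e-03  0.000e+00] ab [58.16 22.98  1.53] f 1.0 cost 32.8
  ox,oy 26.154168149505864 0.11638432216077259 target TCP 533.1057049697562 57.73790582948714 yaw -194.2453853123824
cheekTL -63.5 -41.4
TR -63.3 41.5
BL -13.7 -42.1
BR -13.8 41.3
lidTL -64.9 -29.3
TR -65.0 29.5
scr -55.7 -22.7
scr -55.7 22.5
scr 59.5 -23.2
scr 59.4 22.3
prong 65.1 -30.5
prong 65.1 29.9
tabL 60.9 -12.0
tabR 60.9 11.1
base -78.6 -41.3
base -78.6 41.7
```

View pics/t17.png

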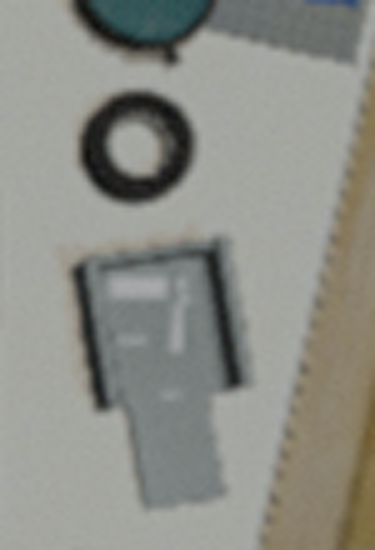

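```bash
python3 -c "
from h import *
print(arm.sense()['clock'],arm.finish_job())"
```

```text
the job is handed in; nothing more can be done
20.65 None
```

I've handed the job in at about 20.7 s of the 62 s. The lid is on the box with its notch over the tab, and the roll of tape lies flat on the desk at the corner spot. I took the lid from the stand by its plain half and set it down on the bare patch. From there I took it again by its notched half and lowered it onto the box.

**Lid position:** in the last wrist picture the lid is about 0.3 mm from centre along the box and 0.2 mm across, measured against the holder's cheeks, and parallel by eye. The tab sits in the middle of the notch.

**Lid height:** contact came with the tool at 47.6 mm, the height I had worked out for fully seated, at a force of only about 4 to 6 N. I did not measure level separately; the scene picture looks flush all round.

**Other objects:** the tape shows flat and clear of the stand in the top view. The arm never came near the jar or lion, and passed above the mug without touching it.

**A check that disagreed:** the wrist camera's reported calibration did not match the scene. It was off by about 1.3 mm sideways and 3 mm in height. I fitted those errors and aligned the lid to the box using relative measurements. The base plate edge still read about 0.6 mm different from the cheeks, and I went with the cheeks.

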